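# Change over the model-maker's glue-up jig

### The job

Change over the glue-up jig: flip the spring hold-down finger right up, so that it stays up, before moving the white roof slab, then take the slab out and lay it flat, ridge up, inside the wooden tray. Next set every brass column base upright in a pocket of the jig, one to a pocket, and then turn the cam lever just far enough for the sprung pad to nip the bases snugly, without overrunning. Leave the finger up and do not disturb the mug, the tape measure or the calculator.

Things in the scene. Friction and masses are not known exactly. Their poses are not given: they have to be found in the camera images.
- jig: Fixed glue-up jig on the desk. Origin: underside of its 12 mm plywood plate; x points away from the cam lever across the pockets to their aluminium rear wall (face x = 17 mm, top z 26), y along the row of four pockets, z up. Plate x -115..45, y -115..160 mm. End cheeks at |y| = 80..100 mm, top z 26, with small lips up to z 36 at x = -35 and 34 mm that keep the slab in place.
- pocket1 (a point): Floor of the second pocket (jig x 0, y -21, z 12 mm). Pocket centres lie at jig y = -63, -21, 21, 63 mm, x = 0, floor z = 12 mm. Each is 34 mm wide in y between dividers 12 mm high, closed by the rear wall on +x and by the clamp pad on -x. One column base to a pocket, any base in any pocket.
- finger (a joint): Spring-loaded hold-down finger, hinged on the jig at the +y end of the row. Radians: 0 = its rubber foot pressing on the slab, grows as the finger is lifted (tip rises and swings over towards jig +y), stop at 1.7. It is over-centre: below about 0.9 the spring snaps it shut (about 5 N to lift at the knob), beyond about 1.0 it swings on by itself and stays up.
- finger_knob (a point): Centre of the 18 mm black ball knob on top of the finger's free end (slim stem and a 10 mm wide arm below it). About 62 mm from the hinge axis. Can be pinched from above with the jaws closing along jig x, so that the ball can turn in the grip, and led round the hinge.
- finger_hinge (a point): Point on the finger's hinge axis (axis along jig x; jig frame 0, 135, 50 mm). Moving the knob from its closed place up and round this axis towards jig +y opens the finger.
- cam (a joint): Cam lever, radians: 0 = lever pointing along jig -y, grows as it turns clockwise seen from above (towards the robot side, jig -x), stop at 2.3. Stiff: stays where it is left (about 2 N to push at the knob). Each radian drives the clamp pad 8 mm towards the pockets (jig +x).
- cam_knob (a point): On the upright black knob of the cam lever, 16 mm diameter, 31 mm tall; the point is on its axis, 13 mm below its top, 75 mm from the pivot.
- cam_pivot (a point): On the vertical axis of the cam lever, at the height of cam_knob.
- pad (a joint): How far the sprung rubber clamp pad is pressed back on its springs, in m: 0 = touching nothing; 0.0015 to 0.005 = bases snugly nipped; over 0.007 = overrun; stop at 0.010. Springs together 0.7 N per mm.
- pad_face (a point): Middle of the pad's pressing face (a bar 152 mm long along jig y, z 13.5 to 24.5 mm above the desk). The gap to take up varies: the pad meets a base that stands against the rear wall when this point is at jig x = -13 mm.
- slab: Finished white model roof, a flat slab 60 x 195 x 6 mm (x, y, z), about 100 g, with a raised ridge 12 mm wide (x), 100 mm long (y), up to 26 mm above the underside, along its middle. Origin: centre of the underside. At the start it lies on the jig over the pockets (underside 26 mm above the desk), its +y end under the finger.
- tray: Fixed shallow wooden tray; origin: centre of its underside, long side along its y. Outside 95 x 235 mm, 20 mm high, walls and floor 5 mm. Inside 85 x 225 mm.
- mat: Thin fixed dark green cutting mat 190 x 190 x 3 mm on which the column bases stand at the start; origin at the centre of its underside.
- cup: White mug, 68 mm wide, 60 mm tall: leave alone. Origin at the centre of its underside.
- tape: Black tape measure 35 x 68 x 62 mm: leave alone. Origin at the centre of its underside.
- calc: Grey desk calculator 75 x 140 x 12 mm: leave alone. Origin at the centre of its underside.
- base0: Turned brass column base, about 60 g (three or four of these are present): round foot 30 mm diameter, 12 mm high, with a round boss 20 mm diameter on it, 38 mm tall in all. Origin: centre of the underside, z along its axis.
- base1: Turned brass column base, about 60 g (three or four of these are present): round foot 30 mm diameter, 12 mm high, with a round boss 20 mm diameter on it, 38 mm tall in all. Origin: centre of the underside, z along its axis.
- base2: Turned brass column base, about 60 g (three or four of these are present): round foot 30 mm diameter, 12 mm high, with a round boss 20 mm diameter on it, 38 mm tall in all. Origin: centre of the underside, z along its axis.
- base3: Turned brass column base, about 60 g (three or four of these are present): round foot 30 mm diameter, 12 mm high, with a round boss 20 mm diameter on it, 38 mm tall in all. Origin: centre of the underside, z along its axis.
Mind the look-alikes: they are no part of the job. Leave any pink or purple look-alike of the base0 alone.

How it is judged:
On the way, in this order (a step that is already met when the one before it is completed fails the run):
1. the finger is flipped up while the slab still lies in its place on the jig (value of joint finger above 1.2 rad and horizontal distance between slab and jig below 0.012 m and z of slab in the frame of jig below 0.034 m), for 0.2 s.
2. the slab lies flat in the tray (x of slab in the frame of tray between -0.02 and 0.02 m and y of slab in the frame of tray between -0.025 and 0.025 m and z of slab in the frame of tray between 0.002 and 0.009 m and angle between slab's own z axis and vertical below 0.1 rad and linear speed of slab below 0.03 m/s), for 0.2 s.
3. every base stands upright in a pocket, the pad not yet pressing (x of base0 in the frame of jig between -0.013 and 0.007 m and y of base0 in the frame of jig between -0.072 and 0.072 m and z of base0 in the frame of jig between 0.009 and 0.0155 m and angle between each of base0, base1, base2, base3's own z axis and vertical below 0.15 rad and linear speed of each of base0, base1, base2, base3 below 0.03 m/s and x of base1 in the frame of jig between -0.013 and 0.007 m and y of base1 in the frame of jig between -0.072 and 0.072 m and z of base1 in the frame of jig between 0.009 and 0.0155 m and x of base2 in the frame of jig between -0.013 and 0.007 m and y of base2 in the frame of jig between -0.072 and 0.072 m and z of base2 in the frame of jig between 0.009 and 0.0155 m and x of base3 in the frame of jig between -0.013 and 0.007 m and y of base3 in the frame of jig between -0.072 and 0.072 m and z of base3 in the frame of jig between 0.009 and 0.0155 m and value of joint pad below 0.001 m), for 0.2 s.
4. the pad nips the bases snugly (x of base0 in the frame of jig between -0.013 and 0.007 m and y of base0 in the frame of jig between -0.072 and 0.072 m and z of base0 in the frame of jig between 0.009 and 0.0155 m and angle between each of base0, base1, base2, base3's own z axis and vertical below 0.15 rad and linear speed of each of base0, base1, base2, base3 below 0.03 m/s and x of base1 in the frame of jig between -0.013 and 0.007 m and y of base1 in the frame of jig between -0.072 and 0.072 m and z of base1 in the frame of jig between 0.009 and 0.0155 m and x of base2 in the frame of jig between -0.013 and 0.007 m and y of base2 in the frame of jig between -0.072 and 0.072 m and z of base2 in the frame of jig between 0.009 and 0.0155 m and x of base3 in the frame of jig between -0.013 and 0.007 m and y of base3 in the frame of jig between -0.072 and 0.072 m and z of base3 in the frame of jig between 0.009 and 0.0155 m and value of joint pad between 0.0015 and 0.005 m), for 0.2 s.
At the end, for the whole second after the job is handed in: Finger up (beyond 1.2 rad); slab flat and ridge up in the tray (within 20 mm across and 25 mm along of its middle); every base present upright on a pocket's floor (within 0.15 rad of upright); pad pressed back 1.5 to 5 mm by the bases; all at rest and released (all of step 2 and all of step 4 and value of joint finger above 1.2 rad); the robot touches nothing.
It fails at once if the cam is overrun: pad pressed back more than 7 mm (value of joint pad above 0.007 m).
It fails at once if the mug is moved more than 25 mm (distance of cup from where it was at the start of the episode above 0.025 m).
It fails at once if the tape measure is moved more than 25 mm (distance of tape from where it was at the start of the episode above 0.025 m).
It fails at once if the calculator is moved more than 25 mm (distance of calc from where it was at the start of the episode above 0.025 m).
Of base0, base1, base2, base3 only 3 to 4 are there at a start; the rules pass over those that are not, and their reading is None.
At some moment in a run one of base0, base1, base2, base3 may be knocked a few centimetres aside while the robot is not near it.
Once in a run the grip may slacken for a moment while it holds something.
It also fails if it takes over 208 s, if anything falls off the work surface, if the arm or the gripper's body presses on something with over 40 N, if the wrist force passes 120 N, or if a joint passes its speed limit or range.

### The arm

A 6-joint arm with a two-finger parallel gripper is mounted at the origin on the work surface. World frame = base frame: x ahead of the robot, y to its left, z up, the work surface at z = 0. Lengths are in m, angles in rad, forces in N, time in s.
With the tool pointing down it reaches from about 0.375 to 0.9 m from the base axis. Payload 3.1 kg.
Tool frame: the origin (TCP) lies midway between the tips of the shut fingers; the grasp point (between the pads) lies 19 mm behind it; x points along the fingers, y is the direction in which the jaws open and shut, and the axes are right-handed (so a half turn about x gives the same grasp; the last joint's range is limited). The gripper opens to 87 mm and grips with 3 to 60 N. Pads are 19 mm wide; open, the fingers measure 117 mm over their backs; the gripper's body (75 mm by 190 mm) begins 51 mm behind the grasp point.
Start: joints at [-1.387, 0.527, 1.433, -0, 1.181, -0.178], TCP at [0.222, -0.584, 0.183] pointing down, gripper open.
Joint ranges: [-3.08, 3.08], [-0.75, 2.2], [0.22, 2.44], [-1.43, 4.57], [0, 2.65], [-2.85, 2.85]. Speed limits (rad/s): [2.79, 2.79, 3.14, 3.14, 3.14, 3.14].

### API

Orientations are given as a unit quaternion [x, y, z, w].
In Python, from rig import get_obs, imaging, robot gives the robot as it stands.
- The arm moves only by the shell command python3 -m inch 'ROWS' [FORCE]. ROWS is JSON, a list of rows, each a list of 3 entries, a list of its own where there are three numbers: the finger opening in mm, from 0 to 87, then the shift along the tool's x, y, z in mm, then the turn, a rotation vector about the tool's x, y, z in degrees. In form: [[grip, [dx, dy, dz], [wx, wy, wz]], ...]. A call has 1 to 12 rows; each row shifts and turns the pose as measured when the row begins, along the tool's axes as they then stand; what a row does not reach is not made up. A row lasts 1/8 s, in which the tool goes at most 62.5 mm and 10.7 degrees, less where a joint would pass 70% of its speed; a pose out of reach is approached as far as the arm can. A call with a gripper value outside its range is refused whole. The fingers move at their own pace and stop on an object; FORCE is the grip in N (left out, the last holds). Time passes only in rows, so rows that do not move let the fingers close. It gives the time, the measured TCP pose, the force and the opening at its end, in the units of the state.
- get_obs(): the state, without advancing time (a new reading comes with each control period).
- imaging.camera(name): name is "side" or "top" or "wrist"; returns the picture (420x560x3 uint8, red, green, blue); there is no depth.
- imaging.camera_params(name): a dict with "camera_matrix" (3x3 intrinsics, pixels), "xyz" and "rotation" of the camera in the world. Camera axes: x right, y down, z forward; pixel columns grow to the right and rows downward; lengths in m; the calibration is good to about 2 mm. A picture is of the moment at which its call begins: read the wrist's pose just before it. camera_params takes no time and is no camera call; for the wrist camera it gives the pose at the moment of the call.
- robot.hand_in(): hands the job in, once; it reports no verdict.
Trained networks look in the newest picture that a camera, given by its name, has taken for a name from the list of things; names that differ only in an ending like _2 or _b are one class to them, and where a whole thing is asked for, a point or a joint stands for the part that bears it (a point fixed in the world has none). Each returns a list of dicts, best first, with "confidence" (0 to 1); they miss things now and then, are a little off and sometimes report something else, mostly with a low value. They report only what shows in the picture. A call takes as long as a camera call. They do not tell look-alikes from the thing itself.
- imaging.cut_out(camera, target): "pixels" (420x560 bool, what is visible of it) and "box" ([centre column, centre row, width, height] in pixels, round what is visible of it).
- imaging.tip_of(camera, target): "pixel" ([column, row] in pixels: a listed point, or the origin of a listed thing).
The state is a dict: "time": time; "q": joint angles; "joint_velocities": joint speeds; "joint_torque": joint torques, N m; "position": TCP position; "tool_rot": TCP orientation; "ft_force": force on the tool from outside, world axes, zero at the start; "moment": the same for the moment, N m; "grip_width": finger opening in m.
Only numpy, scipy, OpenCV 4.12 (cv2) and the standard library are available. Lean on these libraries where they do the work, as an engineer would, in place of code of your own. Each camera call takes 0.05 s, during which the arm holds its last target. There are 200 camera calls.

## Working session

There is one attempt and no reset: what is moved stays moved. The work goes in short steps, Python scripts to look and compute and a shell command to move; the robot and the scene stay as the last step left them, time stands still between calls to the robot, and variables do not carry over. Pictures are saved under pics/ and viewed, about 12 in all and at most 16, crops included, and the job is handed in when it is done.

```bash
ls; mkdir -p pics; cat > h.py <<'E'
import numpy as np, cv2
from rig import get_obs, imaging, robot
from scipy.spatial.transform import Rotation as R
def params(n):
    p=imaging.camera_params(n); K=np.array(p["camera_matrix"]); M=np.array(p["rotation"]); 
    if M.shape!=(3,3): M=R.from_quat(M).as_matrix()
    return K,np.array(p["xyz"]),M
def ray(n,px,P=None):
    K,c,M=P or params(n); d=M@np.linalg.inv(K)@np.array([px[0],px[1],1.]); return c,d
def at(n,px,z,P=None):
    c,d=ray(n,px,P); return c+d*(z-c[2])/d[2]
def proj(n,X,P=None):
    K,c,M=P or params(n); v=K@(M.T@(np.array(X)-c)); return v[:2]/v[2]
def tri(obs):
    A=np.zeros((3,3));b=np.zeros(3)
    for c,d in obs:
        d=d/np.linalg.norm(d);Q=np.eye(3)-np.outer(d,d);A+=Q;b+=Q@c
    return np.linalg.solve(A,b)
def save(n,name,im=None):
    im=imaging.camera(n) if im is None else im
    cv2.imwrite(f"pics/{name}.png",im[:,:,::-1]); return im
def st():
    o=get_obs(); print("t",round(o["time"],2),"pos",np.round(np.array(o["position"])*1000,1),"R",np.round(R.from_quat(o["tool_rot"]).as_matrix(),3).tolist(),"F",np.round(o["ft_force"],1),"w",round(o["grip_width"]*1000,1),"q",np.round(o["q"],2))
def move(target,frame_down_yaw=None):
    """shift in tool axes (mm) to reach world target TCP (m)"""
    o=get_obs(); T=R.from_quat(o["tool_rot"]); return np.round(T.inv().apply(np.array(target)-o["position"])*1000,1)
E
python3 - <<'E'
from h import *
st()
a=save("top","top0");b=save("side","side0")
for n in("top","side"):
    K,c,M=params(n);print(n,K.tolist(),c,M.round(3).tolist())
    for t in ["jig","pocket1","finger_knob","finger_hinge","cam_knob","cam_pivot","pad_face","slab","tray","mat","cup","tape","calc","base0"]:
        r=imaging.tip_of(n,t)
        print(n,t,[(np.round(x["pixel"],1).tolist(),round(x["confidence"],2)) for x in r[:7]])
E
```

```text
pics
t 0.0 pos [ 221.7 -583.5  182.3] R [[-0.0, 0.355, -0.935], [0.002, -0.935, -0.355], [-1.0, -0.002, -0.0]] F [-0.5  0.7 -1.1] w 86.7 q [-1.39  0.53  1.43 -0.    1.18 -0.18]
top [[468.14469023428717, 0.0, 284.75567872513153], [0.0, 468.14469023428717, 210.3577955889766], [0.0, 0.0, 1.0]] [ 0.39169049 -0.02649821  1.35392564] [[0.007, -0.994, 0.112], [-1.0, -0.005, 0.014], [-0.013, -0.112, -0.994]]
top jig [([283.2, 188.1], 0.6)]
top pocket1 [([398.0, 218.6], 0.72), ([289.1, 184.5], 0.65)]
top finger_knob [([253.0, 179.7], 0.65), ([285.5, 187.5], 0.52)]
top finger_hinge [([233.6, 187.4], 0.69), ([283.3, 214.7], 0.22)]
top cam_knob [([307.8, 220.2], 0.53), ([174.7, 309.7], 0.44), ([292.0, 187.1], 0.27)]
top cam_pivot [([286.6, 214.5], 0.72)]
top pad_face [([397.0, 216.8], 0.18)]
top slab [([310.1, 219.6], 0.48), ([147.6, 239.8], 0.31)]
top tray [([404.2, 191.2], 0.55)]
top mat [([398.1, 219.1], 0.83)]
top cup [([181.8, 143.0], 0.73), ([281.3, 185.3], 0.73)]
top tape [([365.6, 145.5], 0.81)]
top calc [([173.5, 310.5], 0.84)]
top base0 [([368.2, 145.4], 0.68), ([432.1, 163.3], 0.65), 
[... 193 characters left out ...]
[0.0, 0.0, 1.0]] [ 0.1994225  -0.93463538  0.88019441] [[0.944, -0.222, 0.246], [-0.331, -0.607, 0.723], [-0.011, -0.763, -0.646]]
side jig [([312.6, 209.8], 0.84)]
side pocket1 [([315.8, 211.2], 0.96)]
side finger_knob [([305.7, 167.6], 0.72)]
side finger_hinge []
side cam_knob [([286.3, 217.3], 0.58)]
side cam_pivot [([279.1, 198.4], 0.85)]
side pad_face [([306.4, 204.6], 0.59)]
side slab [([315.0, 198.8], 0.83)]
side tray [([213.1, 137.7], 0.87)]
side mat []
side cup [([313.9, 139.5], 0.74)]
side tape [([410.1, 264.7], 0.78)]
side calc [([149.6, 171.1], 0.55)]
side base0 [([305.4, 319.3], 0.66), ([418.5, 311.3], 0.6), ([440.8, 335.4], 0.56), ([335.2, 293.0], 0.54), ([372.1, 317.5], 0.47)]
```

```bash
python3 - <<'E'
import cv2
for n in("top","side"):
    im=cv2.imread(f"pics/{n}0.png"); cv2.imwrite(f"pics/{n}0b.png",cv2.resize(im,(800,600),interpolation=cv2.INTER_CUBIC))
E
```

```text
(no output)
```

View pics/top0b.png

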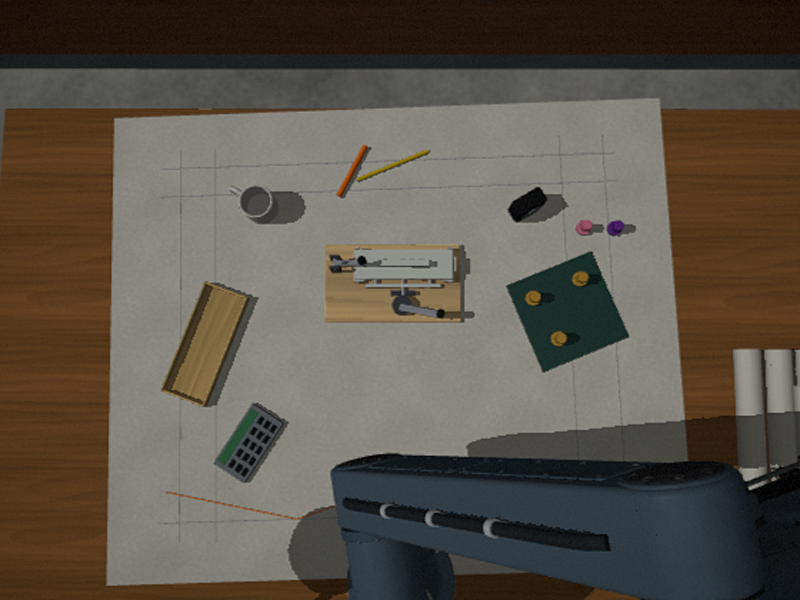

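View pics/side0b.png

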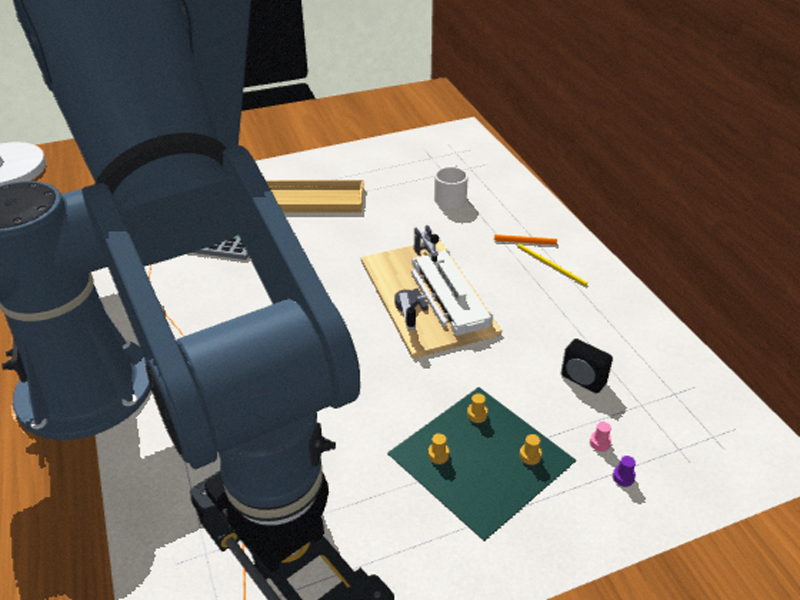

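The pictures show three brass bases on the mat (top view, original pixels about (373,208), (407,195), (391,237)). A pink look-alike is at (410,159) and a purple one at (431,160), and both stay where they are. The jig lies across x with the finger at its left (+y) end. The tray is at (145,240). Next I measure the poses.

```bash
python3 - <<'E'
from h import *
P=params("top"); S=params("side")
im=cv2.imread("pics/top0.png")
hsv=cv2.cvtColor(im,cv2.COLOR_BGR2HSV)
# plywood jig plate corners
m=((hsv[...,0]>10)&(hsv[...,0]<28)&(hsv[...,1]>75)&(hsv[...,2]>80)).astype(np.uint8)
def rect(x0,y0,x1,y1,z,m=m):
    q=np.zeros_like(m);q[y0:y1,x0:x1]=m[y0:y1,x0:x1]
    pts=np.argwhere(q)[:,::-1].astype(float)
    w=np.array([at("top",p,z,P)[:2]*1000 for p in pts],np.float32)
    r=cv2.minAreaRect(w);print(len(w),r,np.round(cv2.boxPoints(r),1).tolist())
print("jig");rect(215,160,335,235,.012)
print("tray");rect(105,190,185,290,.020)
g=((hsv[...,0]>60)&(hsv[...,0]<95)&(hsv[...,1]>80)).astype(np.uint8)
print("mat");rect(340,170,450,265,.003,g)
imaging.camera("top"); 
for n,t,z in [("top","base0",.02),("top","slab",.03),("top","tray",.01),("top","jig",0)]:
    for r in imaging.cut_out(n,t)[:7]: print(t,round(r["confidence"],2),np.round(r["box"],1),np.round(at(n,r["box"][:2],z,P)*1000,1))
for t,a,b in [("knob",(253,179.7),(305.7,167.6)),("camknob",(307.8,220.2),(286.3,217.3)),("pivot",(286.6,214.5),(279.1,198.4))]:
    print(t,np.round(tri([ray("top",a,P),ray("side",b,S)])*1000,1))
for a in [(432.1,163.3),(409.5,158.3),(390.3,237.9),(371.1,207),(406,192.8)]: print("base",np.round(at("top",a,.003,P)*1000,1))
for a in [(305.4,319.3),(335.2,293),(372.1,317.5)]: print("base side",np.round(at("side",a,.003,S)*1000,1))
print("slab side",at("side",(315,198.8),.026,S), "jig",at("side",(312.6,209.8),0,S),"p1",at("side",(315.8,211.2),.012,S),"tray",at("side",(213.1,137.7),0,S))
E
```

```text
jig
2673 ((579.448486328125, 22.149932861328125), (157.97808837890625, 274.3158264160156), 0.24294841289520264) [[499.8999938964844, 159.0], [501.0, -115.30000305175781], [659.0, -114.69999694824219], [657.9000244140625, 159.60000610351562]]
tray
2136 ((455.1044006347656, 398.71636962890625), (94.18836975097656, 234.46849060058594), 70.02976989746094) [[328.79998779296875, 394.5], [549.2000122070312, 314.3999938964844], [581.4000244140625, 402.8999938964844], [361.0, 483.0]]
mat
3755 ((526.1692504882812, -331.3990173339844), (186.73744201660156, 185.7266387939453), 22.4942626953125) [[404.3999938964844, -281.29998779296875], [475.3999938964844, -452.8999938964844], [648.0, -381.5], [576.9000244140625, -209.89999389648438]]
base0 0.66 [407.6 158.7  11.3  12.2] [ 694.6 -362.4   20. ]
base0 0.64 [406.5 194.4  12.8  11.8] [ 590.2 -356.9   20. ]
base0 0.43 [373.1 206.4   7.5   9.1] [ 555.1 -260.8   20. ]
base0 0.43 [432.  160.9  10.2  13.2] [ 688.4 -432.5   20. ]
slab 0.72 [283.8 186.3  70.5  25.2] [610.5  -4.8  30. ]
tray 0.67 [142.2 240.9  61.3  81.8] [452.7 402.2  10. ]
tray 0.56 [397.7 219.6  81.4  84.5] [ 518.4 -332.5   10. ]
jig 0.71 [275.9 197.6  94.8  51.9] [581.9  18.5   0. ]
jig 0.37 [281.5 187.4  68.2  26. ] [612.1   2.4   0. ]
knob [621.3  80.1  73.9]
camknob [511.5 -72.7  65.6]
pivot [520.9 -12.8  73.7]
base [ 685.1 -437.8    3. ]
base [ 699.7 -372.2    3. ]
base [ 466.1 -311.8    3. ]
base [ 555.4 -258.     3. ]
base [ 597.5 -359.7    3. ]
base side [ 466.8 -312.4    3. ]
base side [ 551.7 -269.7    3. ]
base side [ 595.8 -354.1    3. ]
slab side [0.61969837 0.00983404 0.026     ] jig [6.10255132e-01 4.42714510e-04 0.00000000e+00] p1 [ 0.61008892 -0.01994234  0.012     ] tray [0.4550687  0.40981496 0.        ]
```

```bash
python3 -m inch '[[87,[-14,0,0],[-9.9,0,0]],[87,[-14,0,0],[-9.9,0,0]],[87,[-14,0,0],[-9.9,0,0]],[87,[-14,0,0],[-9.9,0,0]],[87,[-14,0,0],[-9.9,0,0]],[87,[-14,0,0],[-9.9,0,0]],[87,[-14,0,0],[-9.9,0,0]]]' 30 && python3 -m inch '[[87,[0,30,-50],[0,0,0]],[87,[0,30,-50],[0,0,0]],[87,[0,30,-50],[0,0,0]],[87,[0,30,-50],[0,0,0]],[87,[0,30,-50],[0,0,0]],[87,[0,30,-50],[0,0,0]],[87,[0,30,-50],[0,0,0]],[87,[0,30,-50],[0,0,0]],[87,[0,30,-50],[0,0,0]],[87,[0,30,-50],[0,0,0]],[87,[0,30,-50],[0,0,0]],[87,[0,0,0],[0,0,0]]]'
python3 - <<'E'
from h import *
st(); P=params("wrist"); print(P[1],P[2].round(3).tolist(),P[0][0,0])
im=save("wrist","w1")
for t in ["finger_knob","finger_hinge","cam_knob","cam_pivot","pad_face","slab","jig"]:
    for x in imaging.tip_of("wrist",t)[:2]: print(t,np.round(x["pixel"],1),round(x["confidence"],2))
E
```

```text
time: 2.62
position: [0.2216, -0.5829, 0.2824]
tool_rot: [0.491, 0.512, -0.489, 0.509]
ft_force: [0.8, 0.3, -0.2]
grip_width: 0.087
time: 4.12
position: [0.5396, -0.0062, 0.2855]
tool_rot: [0.491, 0.506, -0.489, 0.513]
ft_force: [0.8, 0.1, -0.4]
grip_width: 0.0869
t 4.12 pos [539.6  -6.2 285.5] R [[0.009, 0.999, 0.039], [-0.005, 0.039, -0.999], [-1.0, 0.009, 0.005]] F [ 0.8  0.1 -0.4] w 86.9 q [-0.22  0.3   1.52 -0.    1.31 -0.25]
[0.53551853 0.06683954 0.48655519] [[0.999, 0.034, 0.02], [0.038, -0.963, -0.265], [0.01, 0.266, -0.964]] 306.79253627520853
finger_knob [333.2 115.5] 0.77
finger_hinge [337.6  71.8] 0.86
finger_hinge [232.  332.7] 0.51
cam_knob [256. 222.] 0.6
cam_pivot [267.8 168.5] 0.71
pad_face [306.4 168.2] 0.48
slab [326.2 170.2] 0.8
```

View pics/w1.png

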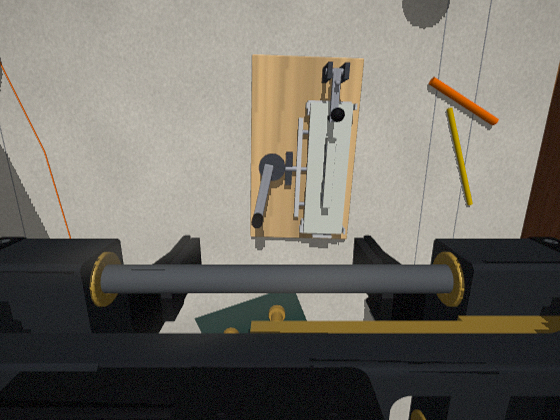

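The wrist view shows the finger knob at (337,114), the hinge at about (337,72), the slab with its ridge at about x 330, and the cam lever from (268,168) to (257,222).

```bash
python3 - <<'E'
from h import *
T,S,W=params("top"),params("side"),params("wrist")
d={"knob":[("top",(253,179.7),T),("side",(305.7,167.6),S),("wrist",(335.5,114.7),W)],
"camknob":[("top",(307.8,220.2),T),("side",(286.3,217.3),S),("wrist",(256,221),W)],
"pivot":[("top",(286.6,214.5),T),("side",(279.1,198.4),S),("wrist",(267.8,168.5),W)],
"hinge":[("top",(233.6,187.4),T),("wrist",(337.6,71.8),W)]}
for k,v in d.items():
    X=tri([ray(*a) for a in v]); print(k,np.round(X*1000,1),[np.round(proj(a[0],X,a[2])-a[1],1) for a in v])
# corners of plate in wrist
for p in [(251,55),(363,58),(251,237),(348,240)]: print("plate",np.round(at("wrist",p,.012,W)*1000,1))
for z in (.07,.075,.08): print("knob wrist",np.round(at("wrist",(337,114),z,W)*1000,1))
for r in imaging.cut_out("wrist","slab")[:1]:
    m=r["pixels"]; q=np.argwhere(m)[:,::-1].astype(float)
    w=np.array([at("wrist",p,.032,W)[:2]*1000 for p in q],np.float32);b=cv2.minAreaRect(w);print("slab",b,cv2.boxPoints(b).round(1).tolist())
for t in ["finger_knob","cam_knob"]:
  for r in imaging.cut_out("wrist",t)[:1]: print(t,r["box"],r["pixels"].sum())
print(move((.614,.078,.17)))
E
```

```text
knob [618.   76.4  77.2] [array([1.2, 1. ]), array([-0.7,  0.1]), array([ 3.6, -2.2])]
camknob [511.8 -74.1  67.2] [array([ 0.6, -0.7]), array([-0.3, -0.1]), array([-0.8, -1. ])]
pivot [524.7  -5.7  65. ] [array([-2.9,  0.4]), array([2.1, 0.4]), array([-2.7,  4.1])]
hinge [592.3 118.3 152.2] [array([ 2.1, -2.1]), array([-5.1, -6. ])]
plate [500.2 152.2  12. ]
plate [658.9 153.4  12. ]
plate [ 502.3 -121.7   12. ]
plate [ 663.  -122.7   12. ]
knob wrist [616.8  74.6  70. ]
knob wrist [615.8  74.5  75. ]
knob wrist [614.9  74.3  80. ]
slab ((615.1242065429688, -5.9663848876953125), (194.83248901367188, 63.449771881103516), 89.87997436523438) [[583.2000122070312, -103.30000305175781], [646.5999755859375, -103.4000015258789], [647.0999755859375, 91.4000015258789], [583.5999755859375, 91.5]]
finger_knob [230.7, 327.9, 12.6, 6.6] 64
cam_knob [267.7, 190.6, 35.4, 70.2] 938
[115.7  77.6 -86.9]
```

```bash
python3 -m inch '[[87,[30,20,-22],[2.2,0,0]],[87,[30,20,-22],[0,0,0]],[87,[30,20,-22],[0,0,0]],[87,[20,18,-22],[0,0,0]],[87,[0,0,0],[0,0,0]],[87,[0,0,0],[0,0,0]]]'
python3 - <<'E'
from h import *
st(); P=params("wrist"); print(P[1],P[2].round(3).tolist())
im=save("wrist","w2")
print(params("wrist")[1])
o=get_obs();print("TCP px",proj("wrist",o["position"],P))
for t in ["finger_knob","finger_hinge","slab","jig"]:
    for x in imaging.tip_of("wrist",t)[:2]: print(t,np.round(x["pixel"],1),round(x["confidence"],2))
E
```

```text
time: 5.42
position: [0.6208, 0.0754, 0.1742]
tool_rot: [0.504, 0.492, -0.502, 0.502]
ft_force: [0.6, 0.3, -0.3]
grip_width: 0.0867
t 5.42 pos [620.8  75.4 174.2] R [[0.012, 1.0, -0.013], [-0.008, -0.013, -1.0], [-1.0, 0.012, 0.008]] F [ 0.6  0.3 -0.3] w 86.7 q [-0.05  0.53  1.45 -0.01  1.15 -0.04]
[0.61985102 0.14908762 0.37513995] [[1.0, -0.017, 0.009], [-0.014, -0.963, -0.269], [0.013, 0.268, -0.963]]
[0.61977426 0.14899217 0.37526401]
TCP px [275.54318381 231.59089164]
finger_knob [270.2 192.8] 0.57
finger_hinge [267.9 135.5] 0.85
finger_hinge [185.4 319.2] 0.72
slab [269.4 247. ] 0.78
```

View pics/w2.png

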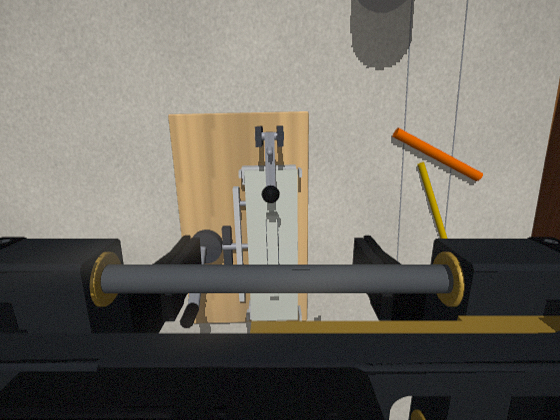

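The knob is now at (271,193), the hinge at (270,137), and the plate's +y corners at (170,115) and (308,112).

```bash
python3 - <<'E'
from h import *
W=params("wrist")
for z in (.07,.075,.08): print(np.round(at("wrist",(271,193.5),z,W)*1000,1))
for p in [(170,115),(308,112)]: print(np.round(at("wrist",p,.012,W)*1000,1))
print(at("wrist",(269.5,137),.05,W))
E
```

```text
[617.7  78.   70. ]
[617.7  79.2  75. ]
[617.7  80.3  80. ]
[504.8 157.7  12. ]
[661.1 158.7  12. ]
[0.61713785 0.13347398 0.05      ]
```

```bash
python3 -m inch '[[60,[30,-4,-4],[0.7,0,0.3]],[60,[30,0,0],[0,0,0]],[60,[30,0,0],[0,0,0]],[60,[25,0,0],[0,0,0]],[60,[0,0,0],[0,0,0]]]' 20; python3 - <<'E'
from h import *
st(); P=params("wrist"); im=save("wrist","w3")
o=get_obs();T=R.from_quat(o["tool_rot"]).as_matrix();print("grasp px",proj("wrist",o["position"]-T[:,0]*.019,P))
E
```

```text
time: 6.3
position: [0.6223, 0.076, 0.0623]
tool_rot: [0.512, 0.483, -0.502, 0.502]
ft_force: [0.7, 0.8, 0.1]
grip_width: 0.0606
t 6.3 pos [622.3  76.   62.3] R [[0.029, 0.999, -0.03], [-0.009, -0.029, -1.0], [-1.0, 0.029, 0.008]] F [0.7 0.8 0.1] w 60.6 q [-0.05  0.67  1.55 -0.01  0.89 -0.02]
grasp px [277.48665689 242.27205601]
```

View pics/w3.png

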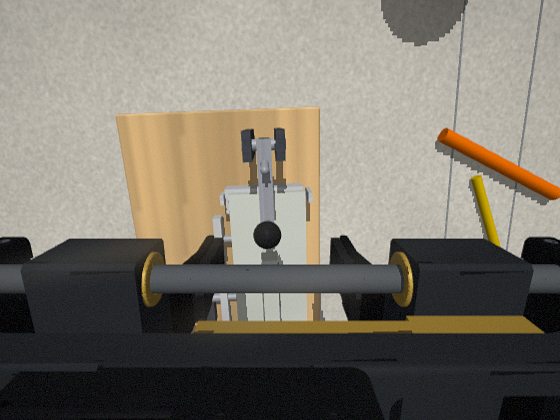

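```bash
python3 -m inch '[[60,[3,-6.5,-4],[-1.7,0,-1.7]],[60,[3,0,0],[0,0,0]],[60,[0,0,0],[0,0,0]]]' 20; python3 - <<'E'
from h import *
P=params("wrist"); im=imaging.camera("wrist"); st()
o=get_obs();T=R.from_quat(o["tool_rot"]).as_matrix();print("grasp px",proj("wrist",o["position"]-T[:,0]*.019,P))
g=im.max(2)[215:265,235:300]; m=(g<45).astype(np.uint8)
n,l,s,c=cv2.connectedComponentsWithStats(m); print([(a.tolist(),(b+[235,215]).round(1).tolist()) for a,b in zip(s[1:],c[1:]) if a[4]>30])
E
```

```text
time: 6.72
position: [0.6194, 0.0802, 0.0607]
tool_rot: [0.499, 0.497, -0.5, 0.504]
ft_force: [0.3, -0.1, 1.5]
grip_width: 0.0599
t 6.78 pos [619.6  80.2  60.9] R [[0.007, 1.0, 0.002], [-0.009, 0.002, -1.0], [-1.0, 0.007, 0.009]] F [-0.3 -0.1  0. ] w 60.1 q [-0.05  0.68  1.54 -0.01  0.92 -0.04]
grasp px [275.86225581 241.61401546]
[([23, 14, 27, 27, 558], [271.0, 241.6])]
```

```bash
python3 -m inch '[[40,[3,-3.5,0],[0,0,0]],[30,[1,0,0],[0,0,0]],[12,[0,0,0],[0,0,0]],[12,[0,0,0],[0,0,0]],[12,[0,0,0],[0,0,0]],[12,[0,0,0],[0,0,0]]]' 20
```

```text
time: 7.52
position: [0.616, 0.0802, 0.057]
tool_rot: [0.499, 0.496, -0.5, 0.505]
ft_force: [-0.6, -0.3, -1.1]
grip_width: 0.0138
```

```bash
python3 -m inch '[[12,[0,0,0],[0,0,0]],[12,[0,0,0],[0,0,0]]]' 20; python3 - <<'E'
from h import *
P=params("wrist"); im=save("wrist","w4"); st()
im=im[180:300,200:340]; save("","w4c",cv2.resize(im,None,fx=5,fy=5,interpolation=cv2.INTER_CUBIC))
b=imaging.camera("side")[130:230,240:360];save("","s4c",cv2.resize(b,None,fx=5,fy=5,interpolation=cv2.INTER_CUBIC))
E
```

```text
time: 7.78
position: [0.6161, 0.0801, 0.057]
tool_rot: [0.499, 0.496, -0.5, 0.505]
ft_force: [0.6, -0.8, -0.7]
grip_width: 0.012
t 7.83 pos [616.   80.1  57. ] R [[0.008, 1.0, 0.002], [-0.009, 0.002, -1.0], [-1.0, 0.008, 0.009]] F [ 0.1 -0.4 -0.3] w 12.0 q [-0.05  0.68  1.55 -0.01  0.9  -0.04]
```

View pics/s4c.png

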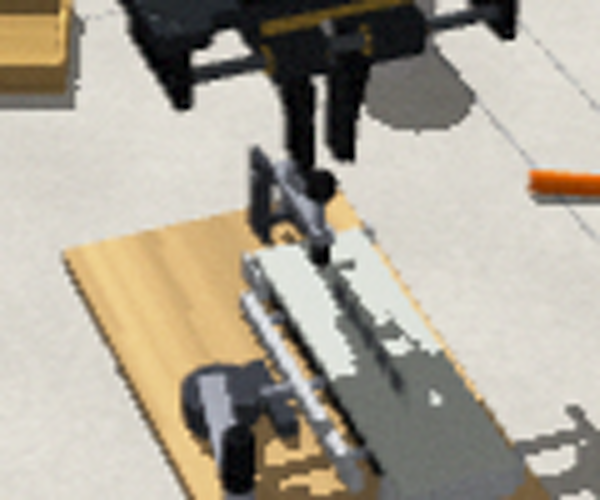

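```bash
python3 - <<'E'
from h import *
S=params("side"); o=get_obs(); print("tcp side",proj("side",o["position"],S), "in crop",(proj("side",o["position"],S)-[240,130])*5)
X=tri([ray("side",(304.4,167),S),ray("wrist",(271,241.6))]);print("knob side+wrist",X)
print(at("side",(304.4,167),.06,S),at("side",(304.4,167),.075,S))
E
```

```text
tcp side [303.60025274 173.36549482] in crop [318.0012637  216.82747412]
knob side+wrist [0.61518971 0.0799481  0.07713585]
[0.6264354  0.10122091 0.06      ] [0.61862604 0.08227681 0.075     ]
```

View pics/w4c.png

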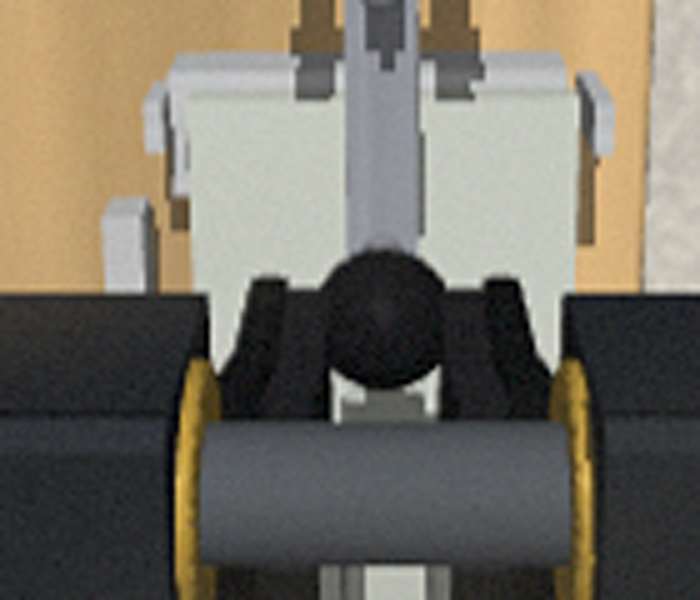

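```bash
python3 -m inch '[[0,[0,0,0],[0,0,0]],[0,[0,0,0],[0,0,0]],[0,[0,0,0],[0,0,0]]]' 15
```

```text
time: 8.25
position: [0.616, 0.0802, 0.057]
tool_rot: [0.499, 0.496, -0.5, 0.505]
ft_force: [0.2, 0.2, -1.0]
grip_width: 0.0007
```

```bash
python3 - <<'E'
from h import *
a=imaging.camera("wrist")[190:290,220:320]
b=imaging.camera("side")[120:220,250:350]
a=cv2.convertScaleAbs(cv2.resize(a,(400,400),interpolation=cv2.INTER_CUBIC),alpha=2.5,beta=10)
b=cv2.convertScaleAbs(cv2.resize(b,(400,400),interpolation=cv2.INTER_CUBIC),alpha=2,beta=10)
save("","c5",np.hstack([a,b]))
E
```

```text
(no output)
```

View pics/c5.png

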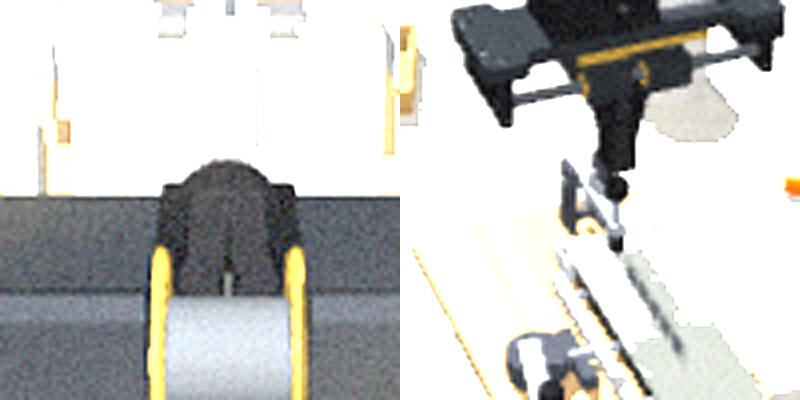

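```bash
python3 - <<'E'
from h import *
S=params("side");W=params("wrist"); st()
for n,w,s in [("tip",(277,236),(305,162)),("ball",(277,242),(304.3,167))]:
    v=[("wrist",w,W),("side",s,S)]
    X=tri([ray(*a) for a in v]);print(n,(X*1000).round(1),[(proj(a[0],X,a[2])-a[1]).round(1) for a in v])
print(proj("wrist",get_obs()["position"],W))
im=imaging.camera("top"); 
for z in (57,76,88): print(z,proj("top",(.616,.080,z/1000)).round(1))
c=im[130:230,200:330]; save("","t5",cv2.convertScaleAbs(cv2.resize(c,(780,600),interpolation=cv2.INTER_CUBIC),alpha=1.8,beta=10))
E
```

```text
t 8.35 pos [616.   80.2  57. ] R [[0.008, 1.0, 0.002], [-0.009, 0.002, -1.0], [-1.0, 0.008, 0.009]] F [ 0.3 -0.6  0. ] w 0.1 q [-0.05  0.68  1.55 -0.01  0.9  -0.04]
tip [619.2  87.3  86.7] [array([4.2, 1.4]), array([-1. ,  0.1])]
ball [617.1  80.2  76.8] [array([0.5, 0.2]), array([-0.1,  0. ])]
[275.64053577 231.45390547]
57 [253.5 182.6]
76 [252.9 181.5]
88 [252.6 180.7]
```

```bash
python3 -m inch '[[40,[0,0,0],[0,0,0]],[40,[0,0,0],[0,0,0]],[40,[0,0,0],[0,0,0]],[40,[0,0,0],[0,0,0]],[40,[8,0,0],[0,0,0]],[40,[8,0,0],[0,0,0]],[40,[0,0,0],[0,0,0]],[10,[0,0,0],[0,0,0]],[10,[0,0,0],[0,0,0]],[10,[0,0,0],[0,0,0]],[10,[0,0,0],[0,0,0]],[10,[0,0,0],[0,0,0]]]' 15
```

```text
time: 9.9
position: [0.616, 0.08, 0.0396]
tool_rot: [0.499, 0.496, -0.5, 0.504]
ft_force: [0.3, -0.3, -0.7]
grip_width: 0.0152
```

```bash
python3 -m inch '[[10,[0,0,0],[0,0,0]],[10,[0,0,0],[0,0,0]]]' 15;  python3 - <<'E'
from h import *
a=imaging.camera("wrist")[190:290,220:320]
b=imaging.camera("side")[120:220,250:350]
a=cv2.convertScaleAbs(cv2.resize(a,(400,400),interpolation=cv2.INTER_CUBIC),alpha=2.5,beta=10)
b=cv2.convertScaleAbs(cv2.resize(b,(400,400),interpolation=cv2.INTER_CUBIC),alpha=2,beta=10)
save("","c6",np.hstack([a,b]))
E
```

```text
time: 10.15
position: [0.616, 0.08, 0.0395]
tool_rot: [0.499, 0.496, -0.5, 0.504]
ft_force: [0.7, 0.9, -0.5]
grip_width: 0.0154
```

View pics/c6.png

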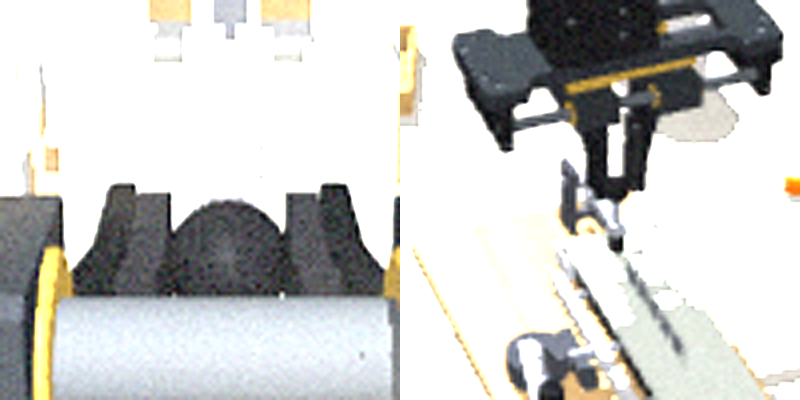

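```bash
python3 -m inch '[[30,[0,0,0],[0,0,0]],[30,[0,0,0],[0,0,0]],[30,[0,0,0],[0,0,0]],[30,[5,0,0],[0,0,0]],[30,[0,0,0],[0,0,0]]]' 15; python3 -m inch '[[30,[4,0,0],[0,0,0]],[30,[0,0,0],[0,0,0]]]' 15;python3 -m inch '[[10,[0,0,0],[0,0,0]],[10,[0,0,0],[0,0,0]],[10,[0,0,0],[0,0,0]],[10,[0,0,0],[0,0,0]],[10,[0,0,0],[0,0,0]]]' 15
```

```text
time: 10.88
position: [0.6162, 0.08, 0.0345]
tool_rot: [0.499, 0.496, -0.5, 0.505]
ft_force: [-0.6, 1.2, -0.4]
grip_width: 0.0302
time: 11.12
position: [0.616, 0.0799, 0.03]
tool_rot: [0.499, 0.496, -0.5, 0.504]
ft_force: [0.4, 0.1, -0.2]
grip_width: 0.0298
time: 11.75
position: [0.616, 0.0799, 0.03]
tool_rot: [0.499, 0.496, -0.5, 0.504]
ft_force: [-0.1, 0.8, -1.0]
grip_width: 0.0162
```

```bash
python3 -m inch '[[10,[0,0,0],[0,0,0]],[10,[-4.5,0,-2.5],[0,0,0]],[10,[-4.4,0,-2.8],[0,0,0]],[10,[-4.2,0,-3.3],[0,0,0]],[10,[-3.9,0,-3.6],[0,0,0]],[10,[-3.5,0,-4],[0,0,0]],[10,[-3.2,0,-4.2],[0,0,0]]]' 25
```

```text
time: 12.62
position: [0.6159, 0.1003, 0.0534]
tool_rot: [0.498, 0.496, -0.501, 0.505]
ft_force: [0.6, -1.7, -5.3]
grip_width: 0.016
```

```bash
python3 -m inch '[[10,[-2.8,0,-4.5],[0,0,0]],[10,[-2.4,0,-4.8],[0,0,0]],[10,[-1.9,0,-4.9],[0,0,0]],[10,[-1.5,0,-5],[0,0,0]],[10,[-1.1,0,-5.2],[0,0,0]],[10,[-0.6,0,-5.3],[0,0,0]],[10,[0,0,-5.3],[0,0,0]],[10,[0.2,0,-5.2],[0,0,0]],[10,[0.8,0,-5.2],[0,0,0]],[10,[1.2,0,-5.2],[0,0,0]]]' 25; python3 - <<'E'
from h import *
b=imaging.camera("side")[100:220,230:350]
a=imaging.camera("wrist")
save("","c7",np.hstack([cv2.resize(a,(400,300)),cv2.resize(b,(300,300),interpolation=cv2.INTER_CUBIC)]))
E
```

```text
time: 13.88
position: [0.6155, 0.1562, 0.0627]
tool_rot: [0.499, 0.497, -0.5, 0.505]
ft_force: [1.6, -0.8, -3.4]
grip_width: 0.0162
```

View pics/c7.png

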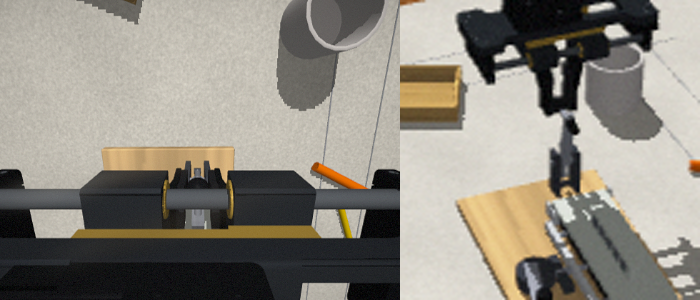

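```bash
python3 -m inch '[[50,[0,0,0],[0,0,0]],[50,[0,0,0],[0,0,0]],[50,[0,0,0],[0,0,0]],[50,[-20,0,0],[0,0,0]],[50,[-25,0,0],[0,0,0]],[50,[-25,0,0],[0,0,0]],[50,[0,0,40],[0,0,0]],[50,[0,0,40],[0,0,0]],[50,[0,0,40],[0,0,0]],[50,[0,0,40],[0,0,0]],[50,[0,0,0],[0,0,0]],[50,[0,0,0],[0,0,0]]]' 25; python3 - <<'E'
from h import *
st(); P=params("wrist"); a=imaging.camera("wrist")
for t in ["finger_knob","slab","finger_hinge"]:
    for x in imaging.tip_of("wrist",t)[:2]: print(t,np.round(x["pixel"],1),round(x["confidence"],2),at("wrist",x["pixel"],{"finger_knob":.1,"slab":.026,"finger_hinge":.05}[t],P).round(4))
T=params("top");b=imaging.camera("top")
for t in ["finger_knob","slab","cup"]:
    for x in imaging.tip_of("top",t)[:2]: print(t,np.round(x["pixel"],1),round(x["confidence"],2),at("top",x["pixel"],{"finger_knob":.1,"slab":.026,"cup":0}[t],T).round(4))
c=imaging.camera("side")
save("","c8",np.hstack([cv2.resize(a,(400,300)),cv2.resize(c[60:240,200:400],(333,300),interpolation=cv2.INTER_CUBIC)]))
E
```

```text
time: 15.48
position: [0.6157, -0.0085, 0.1395]
tool_rot: [0.5, 0.496, -0.5, 0.505]
ft_force: [-0.4, 0.8, 0.7]
grip_width: 0.0499
t 15.47 pos [615.7  -8.5 139.5] R [[0.01, 1.0, 0.002], [-0.01, 0.002, -1.0], [-1.0, 0.01, 0.01]] F [-0.4  0.8  0.7] w 49.9 q [-0.19  0.56  1.51 -0.01  1.06 -0.19]
slab [274.7 186.5] 0.96 [ 6.156e-01 -4.000e-04  2.600e-02]
finger_hinge [276.4  37.7] 0.85 [0.617  0.1337 0.05  ]
finger_knob [219.5 178.5] 0.46 [0.6196 0.1692 0.1   ]
cup [183.4 144.2] 0.93 [0.7405 0.2945 0.    ]
```

View pics/c8.png

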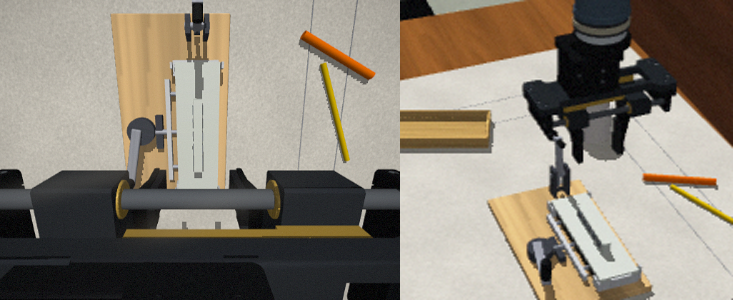

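```bash
python3 - <<'E'
from h import *
for z in (.139,.16,.17,.18,.19): print(z,proj("side",(.6157,-.0085,z)).round(1), proj("side",(.5907,-.0085,z)).round(1),proj("side",(.6407,-.0085,z)).round(1))
print(move((.6157,-.0005,.01)))
E
```

```text
0.139 [318.  166.7] [308.1 168.9] [327.9 164.5]
0.16 [318.4 159.4] [308.4 161.6] [328.3 157.2]
0.17 [318.5 155.8] [308.5 158. ] [328.5 153.7]
0.18 [318.7 152.2] [308.6 154.4] [328.7 150.1]
0.19 [318.9 148.6] [308.7 150.8] [329.  146.5]
[129.3  -1.4  -8.9]
```

```bash
python3 -m inch '[[50,[40,0,-8],[0,0,-0.5]],[50,[40,0,0],[0,0,0]],[50,[40,0,0],[0,0,0]],[50,[8,0,0],[0,0,0]],[50,[0,0,0],[0,0,0]]]' 25;python3 -m inch '[[50,[2,0,0],[0,0,0]],[50,[2,0,0],[0,0,0]],[50,[0,0,0],[0,0,0]]]'
```

```text
time: 16.55
position: [0.6201, -0.0007, 0.0105]
tool_rot: [0.498, 0.496, -0.5, 0.506]
ft_force: [-0.2, 0.7, 0.1]
grip_width: 0.0499
time: 16.92
position: [0.6232, -0.0011, 0.0103]
tool_rot: [0.499, 0.494, -0.498, 0.508]
ft_force: [0.1, 1.2, -0.2]
grip_width: 0.05
```

```bash
python3 - <<'E'
from h import *
st(); print(get_obs()["joint_torque"]); print(move((.6157,-.0005,.005)))
E
```

```text
t 16.93 pos [623.2  -1.1  10.3] R [[0.015, 1.0, 0.005], [-0.013, 0.005, -1.0], [-1.0, 0.015, 0.013]] F [ 0.1  1.2 -0.2] w 50.0 q [-0.18  0.75  1.57 -0.01  0.8  -0.17]
[-7.00814286e-03 -4.69554663e+01 -1.16022652e+01  2.42209987e-02
 -1.96912279e-02  8.46739094e-04]
[ 5.2 -7.5 -0.7]
```

```bash
python3 -m inch '[[50,[0,-7.5,-1],[0,0,-0.9]],[50,[0,0,0],[0,0,0]]]'; python3 -m inch '[[50,[5,0,0],[0,0,0]]]' ; python3 -m inch '[[50,[0,0,0],[0,0,0]]]'
```

```text
time: 17.18
position: [0.6156, -0.0002, 0.0112]
tool_rot: [0.495, 0.498, -0.502, 0.504]
ft_force: [0.1, -0.3, 0.3]
grip_width: 0.0502
time: 17.3
position: [0.616, -0.0003, 0.0065]
tool_rot: [0.496, 0.498, -0.502, 0.505]
ft_force: [-0.1, -0.1, 0.7]
grip_width: 0.0498
time: 17.42
position: [0.6155, -0.0003, 0.0059]
tool_rot: [0.495, 0.498, -0.502, 0.504]
ft_force: [0.3, 0.0, -0.6]
grip_width: 0.0502
```

```bash
python3 -m inch '[[4,[0,0,0],[0,0,0]],[4,[0,0,0],[0,0,0]],[4,[0,0,0],[0,0,0]],[4,[0,0,0],[0,0,0]],[4,[0,0,0],[0,0,0]],[4,[0,0,0],[0,0,0]],[4,[0,0,0],[0,0,0]],[4,[0,0,0],[0,0,0]]]' 30
```

```text
time: 18.42
position: [0.6157, -0.0003, 0.0056]
tool_rot: [0.495, 0.498, -0.502, 0.504]
ft_force: [-0.3, -0.3, -0.3]
grip_width: 0.0115
```

```bash
python3 -m inch '[[4,[-10,0,0],[0,0,0]],[4,[-15,0,0],[0,0,0]],[4,[-20,0,0],[0,0,0]],[4,[-25,0,0],[0,0,0]],[4,[-25,0,0],[0,0,0]],[4,[-25,0,0],[0,0,0]],[4,[-25,0,0],[0,0,0]],[4,[-15,0,0],[0,0,0]],[4,[0,0,0],[0,0,0]]]' && python3 -m inch '[[4,[0,0,0],[-8,0,0]],[4,[0,0,0],[-10,0,0]],[4,[0,0,0],[-10,0,0]],[4,[0,0,0],[-10,0,0]],[4,[0,0,0],[-10,0,0]],[4,[0,0,0],[-10,0,0]],[4,[0,0,0],[-8,0,0]],[4,[0,0,0],[-4,0,0]],[4,[0,0,0],[0,0,0]]]'; python3 - <<'E'
from h import *
st(); P=params("wrist"); a=imaging.camera("wrist"); print(move((.455,.399,.16)))
T=R.from_quat(get_obs()["tool_rot"]).as_matrix();print(np.degrees(np.arctan2(T[1,1],T[0,1])))
r=imaging.cut_out("wrist","slab")
m=r[0]["pixels"];print(r[0]["confidence"],r[0]["box"])
save("","w9",a)
E
```

```text
time: 19.55
position: [0.6155, 0.0021, 0.178]
tool_rot: [0.496, 0.497, -0.501, 0.506]
ft_force: [0.7, -0.6, -1.8]
grip_width: 0.0117
time: 20.68
position: [0.6068, 0.0033, 0.1672]
tool_rot: [0.103, 0.705, -0.111, 0.693]
ft_force: [0.4, -0.2, -0.8]
grip_width: 0.0119
t 20.68 pos [606.8   3.3 167.2] R [[-0.018, 0.299, 0.954], [-0.01, 0.954, -0.299], [-1.0, -0.015, -0.015]] F [ 0.4 -0.2 -0.8] w 11.9 q [-0.17  0.53  1.48 -0.01  1.15 -1.43]
[   6.2  332.1 -263.2]
72.57105689931032
0.7 [274.4, 197.9, 116.2, 250.1]
```

View pics/w9.png

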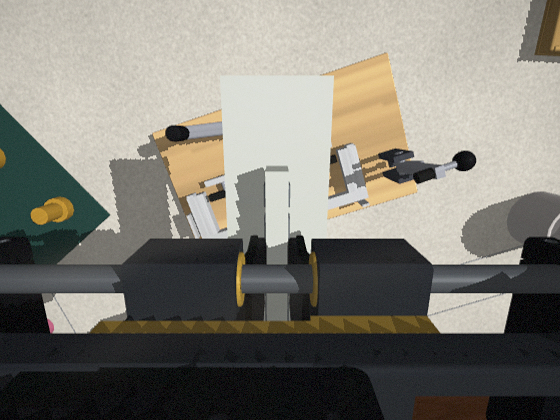

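```bash
python3 -m inch '[[4,[0,15,-12],[2.6,-0.8,0.9]],[4,[0,30,-25],[0,0,0]],[4,[0,38,-31],[0,0,0]],[4,[0,38,-31],[0,0,0]],[4,[0,38,-31],[0,0,0]],[4,[0,38,-31],[0,0,0]],[4,[0,38,-31],[0,0,0]],[4,[0,38,-31],[0,0,0]],[4,[0,30,-25],[0,0,0]],[4,[0,15,-12],[0,0,0]],[4,[0,0,0],[0,0,0]],[4,[0,0,0],[0,0,0]]]'; python3 - <<'E'
from h import *
st(); T=R.from_quat(get_obs()["tool_rot"]).as_matrix();print(np.degrees(np.arctan2(T[1,1],T[0,1])), move((.455,.399,.10)))
a=imaging.camera("wrist"); P=params("wrist"); save("wrist","w10",a)
for t in ("tray","slab"):
  for x in imaging.tip_of("wrist",t)[:2]: print(t,x["confidence"],x["pixel"],at("wrist",x["pixel"],.0,P))
E
```

```text
time: 22.28
position: [0.4719, 0.4006, 0.1651]
tool_rot: [0.128, 0.695, -0.129, 0.696]
ft_force: [-0.2, -0.9, -1.0]
grip_width: 0.0117
t 22.27 pos [471.9 400.6 165.1] R [[0.002, 0.358, 0.934], [-0.001, 0.934, -0.358], [-1.0, -0.001, 0.002]] F [-0.2 -0.9 -1. ] w 11.7 q [ 0.52  0.54  1.47 -0.    1.13 -0.68]
69.0426703501917 [ 65.1  -7.5 -15.3]
slab 0.94 [276.1, 239.7] [0.53938625 0.37494514 0.        ]
```

```bash
python3 -m inch '[[4,[20,-7,-15],[-1,0,0]],[4,[30,0,0],[0,0,0]],[4,[35,0,0],[0,0,0]],[4,[35,0,0],[0,0,0]],[4,[20,0,0],[0,0,0]],[4,[0,0,0],[0,0,0]]]'; python3 - <<'E'
from h import *
st(); T=R.from_quat(get_obs()["tool_rot"]).as_matrix();print(np.degrees(np.arctan2(T[1,1],T[0,1])), move((.455,.399,-.013)))
E
```

```text
time: 23.18
position: [0.462, 0.3943, 0.0237]
tool_rot: [0.127, 0.693, -0.126, 0.698]
ft_force: [-0.4, 0.2, -1.6]
grip_width: 0.0112
t 23.18 pos [462.  394.3  23.7] R [[0.007, 0.351, 0.936], [0.001, 0.936, -0.351], [-1.0, 0.003, 0.006]] F [-0.4  0.2 -1.6] w 11.2 q [ 0.52  0.71  1.6  -0.    0.82 -0.68]
69.4283820103859 [36.7  1.9 -8.5]
```

```bash
python3 -m inch '[[4,[0,3,-9],[-0.6,0,0]],[4,[15,0,0],[0,0,0]],[4,[12,0,0],[0,0,0]],[4,[0,0,0],[0,0,0]]]'; python3 - <<'E'
from h import *
st(); T=R.from_quat(get_obs()["tool_rot"]).as_matrix();print(np.degrees(np.arctan2(T[1,1],T[0,1])), move((.455,.399,-.013)))
a=imaging.camera("wrist"); save("wrist","w11",a)
E
```

```text
time: 23.68
position: [0.4567, 0.4013, -0.0022]
tool_rot: [0.125, 0.693, -0.121, 0.7]
ft_force: [0.4, -0.2, -0.9]
grip_width: 0.0115
t 23.68 pos [456.7 401.3  -2.2] R [[0.012, 0.342, 0.94], [0.003, 0.94, -0.342], [-1.0, 0.007, 0.01]] F [ 0.4 -0.2 -0.9] w 11.5 q [ 0.54  0.75  1.62 -0.    0.76 -0.68]
70.01161594321192 [10.8 -2.8 -0.9]
```

```bash
python3 -m inch '[[4,[5,-2,0],[0,0.6,0]],[4,[5,0,0],[0,0,0]],[4,[1,0,0],[0,0,0]],[4,[0,0,0],[0,0,0]]]'; python3 -m inch '[[30,[0,0,0],[0,0,0]],[30,[0,0,0],[0,0,0]],[30,[0,0,0],[0,0,0]],[30,[0,0,0],[0,0,0]],[30,[-10,0,0],[0,0,0]],[30,[-25,0,0],[0,0,0]],[30,[-40,0,0],[0,0,0]],[30,[-40,0,0],[0,0,0]],[30,[-40,0,0],[0,0,0]],[30,[-20,0,0],[0,0,0]],[30,[0,0,0],[0,0,0]]]'; python3 - <<'E'
from h import *
st(); P=params("wrist"); a=imaging.camera("wrist"); save("wrist","w12",a)
r=imaging.cut_out("wrist","slab"); m=r[0]["pixels"]; q=np.argwhere(m)[:,::-1].astype(float)
w=np.array([at("wrist",p,.011,P)[:2]*1000 for p in q],np.float32);b=cv2.minAreaRect(w);print("slab",r[0]["confidence"],b)
for x in imaging.tip_of("wrist","slab")[:1]: print(x["confidence"],at("wrist",x["pixel"],.005,P))
T=params("top"); t=imaging.camera("top"); save("","t12",t); r=imaging.cut_out("top","slab")
for k in r[:2]:
    q=np.argwhere(k["pixels"])[:,::-1].astype(float);w=np.array([at("top",p,.011,T)[:2]*1000 for p in q],np.float32);print("top slab",k["confidence"],cv2.minAreaRect(w))
s=imaging.camera("side"); save("","c12",np.hstack([cv2.resize(a,(400,300)),cv2.resize(t[170:300,90:263],(400,300),interpolation=cv2.INTER_CUBIC)]))
E
```

```text
time: 24.22
position: [0.4572, 0.3998, -0.013]
tool_rot: [0.126, 0.696, -0.12, 0.697]
ft_force: [-0.1, 0.1, -1.4]
grip_width: 0.0117
time: 25.6
position: [0.4573, 0.3988, 0.1724]
tool_rot: [0.127, 0.694, -0.118, 0.698]
ft_force: [0.1, -0.4, -0.1]
grip_width: 0.03
t 25.6 pos [457.3 398.8 172.4] R [[0.008, 0.342, 0.94], [0.011, 0.94, -0.342], [-1.0, 0.013, 0.003]] F [ 0.1 -0.4 -0.1] w 30.0 q [ 0.53  0.51  1.5   0.01  1.12 -0.69]
slab 0.84 ((459.7382507324219, 399.6605224609375), (59.976097106933594, 196.1916046142578), 69.95712280273438)
0.93 [0.46039308 0.39861164 0.005     ]
top slab 0.86 ((456.9835205078125, 400.6650695800781), (62.23632049560547, 196.24937438964844), 70.30308532714844)
top slab 0.46 ((742.7656860351562, -252.90602111816406), (43.8923454284668, 83.21654510498047), 33.0816535949707)
```

View pics/c12.png

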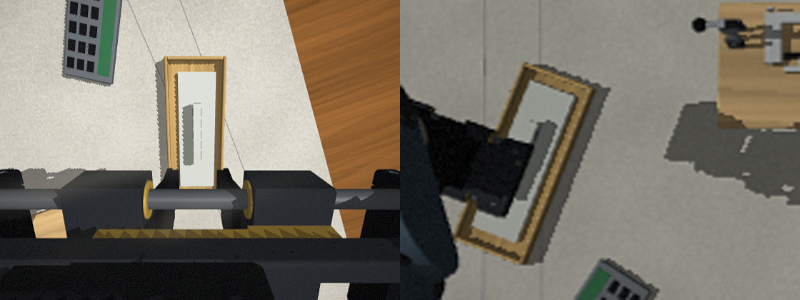

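```bash
python3 -m inch '[[50,[-3,0,0],[8,0,0]],[50,[-3,0,0],[10,0,0]],[50,[-3,0,0],[10,0,0]],[50,[-3,0,0],[10,0,0]],[50,[-3,0,0],[10,0,0]],[50,[-3,0,0],[10,0,0]],[50,[0,0,0],[9,0,0]],[50,[0,0,0],[3,0,0]]]' && python3 -m inch '[[50,[0,6,57],[0,0,0]],[50,[0,6,57],[0,0,0]],[50,[0,6,57],[0,0,0]],[50,[0,6,57],[0,0,0]],[50,[0,6,57],[0,0,0]],[50,[0,6,57],[0,0,0]],[50,[0,6,57],[0,0,0]],[50,[0,6,57],[0,0,0]],[50,[0,6,57],[0,0,0]],[50,[0,6,57],[0,0,0]],[50,[0,6,50],[0,0,0]],[50,[0,0,0],[0,0,0]]]'; python3 - <<'E'
from h import *
st(); P=params("wrist"); a=imaging.camera("wrist"); save("wrist","w13",a)
for x in imaging.tip_of("wrist","base0")[:6]: print(round(x["confidence"],2),np.round(x["pixel"],1),(at("wrist",x["pixel"],.003,P)*1000).round(1), a[int(x["pixel"][1])-6,int(x["pixel"][0])])
E
```

```text
time: 26.9
position: [0.4511, 0.3947, 0.1767]
tool_rot: [-0.506, -0.493, 0.515, -0.486]
ft_force: [1.3, -0.1, -0.7]
grip_width: 0.0498
time: 28.4
position: [0.4921, -0.2463, 0.1668]
tool_rot: [-0.503, -0.497, 0.517, -0.483]
ft_force: [-0.0, 0.8, 0.0]
grip_width: 0.0501
t 28.4 pos [ 492.1 -246.3  166.8] R [[-0.027, 0.999, -0.039], [-0.0, -0.039, -0.999], [-1.0, -0.027, 0.001]] F [-0.   0.8  0. ] w 50.1 q [-0.66  0.46  1.62 -0.02  1.09 -0.61]
0.88 [327.2 195.6] [ 549.5 -260.7    3. ] [199 151  54]
0.74 [264.5 235.7] [ 470.5 -310.1    3. ] [202 158  63]
0.53 [359.4 262.4] [ 591.  -350.4    3. ] [42 70 69]
```

```bash
python3 -m inch '[[70,[0,20,5],[-2.2,0,1.5]],[70,[20,20,5],[0,0,0]],[70,[40,17,5],[0,0,0]],[70,[40,0,0],[0,0,0]],[70,[0,0,0],[0,0,0]]]'; python3 - <<'E'
from h import *
st(); P=params("wrist"); a=imaging.camera("wrist"); save("wrist","w14",a)
o=get_obs();print("tip",proj("wrist",np.array(o["position"])+[0,0,.03],P))
for x in imaging.tip_of("wrist","base0")[:4]: print(round(x["confidence"],2),np.round(x["pixel"],1),(at("wrist",x["pixel"],.003,P)*1000).round(1))
for x in imaging.cut_out("wrist","base0")[:4]: print(round(x["confidence"],2),np.round(x["box"],1),(at("wrist",x["box"][:2],.022,P)*1000).round(1))
E
```

```text
time: 29.12
position: [0.5471, -0.2466, 0.0625]
tool_rot: [0.497, 0.507, -0.497, 0.499]
ft_force: [-0.6, 1.1, 1.3]
grip_width: 0.0697
t 29.12 pos [ 547.1 -246.6   62.5] R [[-0.008, 1.0, 0.013], [0.008, 0.013, -1.0], [-1.0, -0.008, -0.008]] F [-0.6  1.1  1.3] w 69.7 q [-0.61  0.65  1.59  0.    0.91 -0.63]
tip [277.87934727 250.97341799]
0.93 [280.9 226.4] [ 551.5 -262.5    3. ]
0.57 [319.2 317.3] [ 590.2 -354.8    3. ]
0.57 [283.5 230.7  32.3  43.4] [ 553.5 -260.    22. ]
0.55 [320.3 311.4  31.4  14.6] [ 587.8 -335.8   22. ]
```

```bash
python3 -m inch '[[70,[15,4.5,15.5],[0.7,0,0.4]],[70,[20,0,0],[0,0,0]],[70,[0,0,0],[0,0,0]]]'; python3 - <<'E'
from h import *
st(); print(move((.5515,-.262,-.010)))
E
```

```text
time: 29.65
position: [0.5592, -0.2698, 0.035]
tool_rot: [0.504, 0.494, -0.497, 0.505]
ft_force: [-0.3, 0.5, 0.7]
grip_width: 0.0699
t 29.65 pos [ 559.2 -269.8   35. ] R [[0.017, 1.0, -0.002], [-0.005, -0.002, -1.0], [-1.0, 0.017, 0.005]] F [-0.3  0.5  0.7] w 69.9 q [-0.63  0.71  1.57  0.01  0.84 -0.64]
[44.8 -8.5 -8. ]
```

```bash
python3 -m inch '[[70,[0,-8,-8],[0,0,0]],[70,[0,0,0],[0,0,0]]]'; python3 - <<'E'
from h import *
st(); print(move((.5515,-.262,-.010)))
P=params("wrist"); a=imaging.camera("wrist"); save("wrist","w15",a)
for x in imaging.tip_of("wrist","base0")[:2]: print(round(x["confidence"],2),np.round(x["pixel"],1),(at("wrist",x["pixel"],.003,P)*1000).round(1))
E
```

```text
time: 29.9
position: [0.5514, -0.2627, 0.0362]
tool_rot: [0.504, 0.493, -0.497, 0.506]
ft_force: [0.1, 0.1, 0.1]
grip_width: 0.0702
t 29.9 pos [ 551.4 -262.7   36.2] R [[0.019, 1.0, -0.003], [-0.006, -0.003, -1.0], [-1.0, 0.019, 0.006]] F [0.1 0.1 0.1] w 70.2 q [-0.63  0.69  1.6   0.01  0.83 -0.63]
[46.2 -0.8 -1. ]
0.94 [317.8 316.8] [ 588.8 -355.1    3. ]
0.63 [276.  216.6] [ 552.3 -262.2    3. ]
```

```bash
python3 -m inch '[[70,[20,-1,0],[0,0,0]],[70,[20,0,0],[0,0,0]],[70,[5,0,0],[0,0,0]],[50,[0,0,0],[0,0,0]]]'; python3 -m inch '[[10,[0,0,0],[0,0,0]],[10,[0,0,0],[0,0,0]],[10,[0,0,0],[0,0,0]],[10,[0,0,0],[0,0,0]],[10,[0,0,0],[0,0,0]],[10,[0,0,0],[0,0,0]],[10,[0,0,0],[0,0,0]],[10,[0,0,0],[0,0,0]]]' 25
```

```text
time: 30.5
position: [0.5554, -0.2658, -0.0067]
tool_rot: [0.504, 0.49, -0.497, 0.509]
ft_force: [-0.2, 0.9, 0.7]
grip_width: 0.0656
time: 31.5
position: [0.5566, -0.2666, -0.0044]
tool_rot: [0.504, 0.488, -0.497, 0.51]
ft_force: [0.4, -0.5, -0.8]
grip_width: 0.0184
```

```bash
python3 -m inch '[[10,[-15,0,0],[0,0,0]],[10,[-30,0,0],[0,0,-1]],[10,[-30,0,0],[0,0,-1]],[10,[-30,8,-30],[0,0,0]],[10,[-15,10,-40],[0,0,0]],[10,[0,12,-50],[0,0,0]],[10,[0,12,-50],[0,0,0]],[10,[0,8,-20],[0,0,0]],[10,[0,0,0],[0,0,0]]]'; python3 - <<'E'
from h import *
st(); P=params("wrist"); a=imaging.camera("wrist"); save("wrist","w16",a)
np.savez("w16.npz",K=P[0],c=P[1],M=P[2])
c=a[60:300,180:420]; save("","w16c",cv2.convertScaleAbs(cv2.resize(c,(600,600),interpolation=cv2.INTER_CUBIC),alpha=1.4))
for t in ("pocket1","pad_face","cam_knob","cam_pivot","jig"):
  for x in imaging.tip_of("wrist",t)[:1]: print(t,round(x["confidence"],2),np.round(x["pixel"],1),(at("wrist",x["pixel"],{"pocket1":.012,"pad_face":.019,"cam_knob":.066,"cam_pivot":.066,"jig":0}[t],P)*1000).round(1))
E
```

```text
time: 32.62
position: [0.6092, -0.0713, 0.1252]
tool_rot: [-0.498, -0.494, 0.505, -0.504]
ft_force: [-0.2, 0.1, -1.4]
grip_width: 0.0187
t 32.62 pos [609.2 -71.3 125.2] R [[0.003, 1.0, -0.005], [-0.017, -0.005, -1.0], [-1.0, 0.003, 0.017]] F [-0.2  0.1 -1.4] w 18.7 q [-0.29  0.58  1.52 -0.02  1.03 -0.27]
pocket1 0.97 [280.7 144.4] [614.8 -20.8  12. ]
pad_face 0.94 [258.7 123.1] [593.6   0.   19. ]
cam_knob 0.84 [174.7 210.1] [520.4 -72.8  66. ]
cam_pivot 0.86 [182.2 121. ] [533.8   2.7  66. ]
jig 0.65 [284.5 124. ] [619.   -1.3   0. ]
```

View pics/w16c.png

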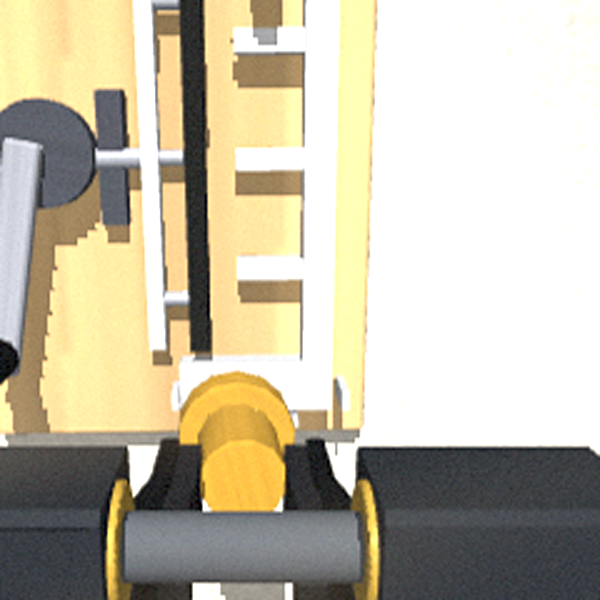

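The wrist crop shows the held base upright, with its boss top at crop (244,475). The white dividers are at crop rows 40, 160 and 268, columns 235–305, the pad is the black bar at column 190–210, and the rear wall starts at column 305.

```bash
python3 - <<'E'
from h import *
d=np.load("w16.npz");P=(d["K"],d["c"],d["M"]); f=lambda u,v:(180+u/2.5,60+v/2.5)
for n,u,v,z in [("div42",270,40,24),("div0",270,160,24),("div-42",272,268,24),("wall near y0",304,160,26),("wall y-42",303,268,26),("pad face top y0",208,160,24.5),("pad y-42",211,268,24.5),("cheek edge -80",243,359,26),
  ("boss top",244,475,170.6),("foot top edge of lower rim",238,373,132.6),("lpivot",50,152,30),("camknob top",8,350,80)]:
    print(n,(at("wrist",f(u,v),z/1000,P)*1000).round(1))
E
```

```text
div42 [621.4  41.3  24. ]
div0 [621.6  -0.9  24. ]
div-42 [622.6 -42.   24. ]
wall near y0 [634.3  -0.9  26. ]
wall y-42 [634.6 -41.8  26. ]
pad face top y0 [598.1  -0.7  24.5]
pad y-42 [598.5 -41.8  24.5]
cheek edge -80 [610.9 -78.6  26. ]
boss top [610.3 -64.9 170.6]
foot top edge of lower rim [609.1 -52.9 132.6]
lpivot [539.8   2.6  30. ]
camknob top [533. -60.  80.]
```

```bash
python3 -m inch '[[10,[0,2,-25],[0,0.7,0]],[10,[10,2,-35],[0,0,0]],[10,[20,2,-35],[0,0,0]],[10,[25,0,-25],[0,0,0]],[10,[20,0,-8],[0,0,0]],[10,[10,0,0],[0,0,0]],[10,[0,0,0],[0,0,0]]]'; python3 - <<'E'
from h import *
st(); print(move((.6145,.0575,.022)))
E
```

```text
time: 33.8
position: [0.6168, 0.0609, 0.0362]
tool_rot: [0.505, 0.495, -0.503, 0.497]
ft_force: [0.0, -0.1, -1.1]
grip_width: 0.0185
t 33.8 pos [616.8  60.9  36.2] R [[0.002, 1.0, -0.016], [0.0, -0.016, -1.0], [-1.0, 0.002, -0.0]] F [ 0.  -0.1 -1.1] w 18.5 q [-0.08  0.71  1.56  0.    0.87 -0.07]
[14.2 -2.2  3.4]
```

```bash
python3 -m inch '[[10,[12,-2.2,3.4],[0,0,0]],[10,[0,0,0],[0,0,0]]]'; python3 - <<'E'
from h import *
st(); print(move((.6145,.0575,.006)))
P=params("wrist"); a=imaging.camera("wrist"); np.savez("w17.npz",K=P[0],c=P[1],M=P[2]); save("","w17",a)
for x in imaging.tip_of("wrist","base0")[:2]: print(round(x["confidence"],2),np.round(x["pixel"],1),(at("wrist",x["pixel"],.031,P)*1000).round(1))
for x in imaging.cut_out("wrist","base0")[:1]:
    print(x["box"]); 
for z in(.065,): print(proj("wrist",(.6155,.062,z),P), "expected foot rim top px", proj("wrist",(.6155,.0621+.015,.031),P))
E
```

```text
time: 34.05
position: [0.6152, 0.0564, 0.0246]
tool_rot: [0.505, 0.495, -0.503, 0.497]
ft_force: [0.1, -0.4, -0.2]
grip_width: 0.0188
t 34.05 pos [615.2  56.4  24.6] R [[0.004, 1.0, -0.017], [-0.0, -0.017, -1.0], [-1.0, 0.004, -0.0]] F [ 0.1 -0.4 -0.2] w 18.8 q [-0.09  0.72  1.57  0.    0.84 -0.07]
[18.6 -0.8 -1.1]
0.86 [275.4 227.3] [615.2  61.7  31. ]
[274.3, 234.6, 46.4, 54.5]
[276.09274942 246.3308545 ] expected foot rim top px [275.47185475 205.05739402]
```

```bash
python3 -m inch '[[10,[5,0,-0.8],[0,0,0]],[10,[5,0,0],[0,0,0]]]'; python3 -m inch '[[10,[5,0,0],[0,0,0]],[10,[2,0,0],[0,0,0]]]'
```

```text
time: 34.45
position: [0.6179, 0.0572, 0.0164]
tool_rot: [0.507, 0.493, -0.502, 0.498]
ft_force: [-0.2, -0.1, -1.1]
grip_width: 0.0185
time: 34.7
position: [0.6177, 0.0573, 0.0085]
tool_rot: [0.507, 0.493, -0.502, 0.498]
ft_force: [-0.2, -0.1, -0.4]
grip_width: 0.0185
```

```bash
python3 -m inch '[[10,[3,-3,0],[0,0,0]],[10,[1,0,0],[0,0,0]]]'; python3 -m inch '[[60,[0,0,0],[0,0,0]],[60,[0,0,0],[0,0,0]],[60,[0,0,0],[0,0,0]],[60,[-20,0,0],[0,0,0]],[60,[-30,0,0],[0,0,0]],[60,[-30,0,0],[0,0,0]],[60,[-30,0,0],[0,0,0]],[60,[0,0,0],[0,0,0]]]'; python3 - <<'E'
from h import *
st(); P=params("wrist"); a=imaging.camera("wrist"); save("wrist","w18",a)
for x in imaging.tip_of("wrist","base0")[:2]: print(round(x["confidence"],2),np.round(x["pixel"],1),(at("wrist",x["pixel"],.012,P)*1000).round(1))
E
```

```text
time: 34.95
position: [0.6142, 0.0575, 0.0045]
tool_rot: [0.506, 0.494, -0.502, 0.498]
ft_force: [-2.1, 0.6, 7.3]
grip_width: 0.0185
time: 35.95
position: [0.6151, 0.0573, 0.1231]
tool_rot: [0.508, 0.492, -0.501, 0.499]
ft_force: [0.5, 0.1, 0.1]
grip_width: 0.0597
t 35.95 pos [615.1  57.3 123.1] R [[0.014, 1.0, -0.017], [-0.001, -0.017, -1.0], [-1.0, 0.014, 0.0]] F [0.5 0.1 0.1] w 59.7 q [-0.09  0.58  1.52  0.    1.02 -0.07]
0.83 [272.2 190.3] [613.   62.9  12. ]
```

```bash
python3 -m inch '[[80,[0,-4,30],[-0.6,0,-0.5]],[80,[0,-6,50],[0,0,0]],[80,[0,-6,50],[0,0,0]],[80,[0,-6,50],[0,0,0]],[80,[0,-6,50],[0,0,0]],[80,[0,-6,50],[0,0,0]],[80,[0,-6,50],[0,0,0]],[80,[0,0,20],[0,0,0]],[80,[0,0,0],[0,0,0]]]'; python3 - <<'E'
from h import *
st(); P=params("wrist"); a=imaging.camera("wrist"); save("wrist","w19",a)
for x in imaging.tip_of("wrist","base0")[:5]: print(round(x["confidence"],2),np.round(x["pixel"],1),(at("wrist",x["pixel"],.003,P)*1000).round(1),a[int(x["pixel"][1])-6,int(x["pixel"][0])])
E
```

```text
time: 37.17
position: [0.561, -0.2975, 0.1058]
tool_rot: [0.498, 0.508, -0.504, 0.49]
ft_force: [0.7, 0.7, 0.9]
grip_width: 0.0803
t 37.17 pos [ 561.  -297.5  105.8] R [[-0.023, 1.0, -0.004], [0.012, -0.004, -1.0], [-1.0, -0.023, -0.012]] F [0.7 0.7 0.9] w 80.3 q [-0.66  0.64  1.45 -0.01  1.07 -0.65]
0.85 [404.2 263.5] [ 695.5 -368.6    3. ] [237 140 174]
0.75 [288.5 221.2] [ 571.8 -321.7    3. ] [224 175  67]
```

```bash
python3 - <<'E'
from h import *
T=params("top");S=params("side"); b=imaging.camera("top"); s=imaging.camera("side")
for n,P in(("top",T),("side",S)):
  for x in imaging.cut_out(n,"base0")[:7]: 
    c=np.median((b if n=="top" else s)[x["pixels"]],axis=0); print(n,round(x["confidence"],2),np.round(x["box"],1),(at(n,x["box"][:2],.02,P)*1000).round(1),c)
P=params("wrist"); a=imaging.camera("wrist")
for x in imaging.cut_out("wrist","base0")[:3]: print(x["confidence"],x["box"],(at("wrist",x["box"][:2],.022,P)*1000).round(1))
save("","c20",np.hstack([cv2.resize(a,(400,300)),cv2.resize(s[200:380,230:470],(400,300),interpolation=cv2.INTER_CUBIC)]))
E
```

```text
top 0.62 [260.3 184.2   6.6   8.5] [617.9  63.3  20. ] [139. 107.  41.]
top 0.44 [272.1 199.7 107.4  54.2] [572.9  28.7  20. ] [161. 138.  98.]
side 0.7 [437.4 330.6  14.4  22.2] [ 692.7 -436.6   20. ] [68. 29. 93.]
side 0.69 [357.  303.4  14.8  18.8] [ 575.5 -322.9   20. ] [113.  84.  30.]
side 0.56 [417.9 305.9  17.5  17.5] [ 688.7 -370.6   20. ] [139.  69.  93.]
side 0.48 [303.1 183.8  10.1  14.7] [616.9  84.   20. ] [113.   84.5  32. ]
0.71 [288.9, 227.9, 31.9, 34.8] [ 573.1 -320.9   22. ]
0.69 [185.8, 217.9, 33.0, 32.5] [ 471.7 -311.2   22. ]
0.54 [406.0, 259.5, 27.3, 10.8] [ 690.9 -353.4   22. ]
```

View pics/c20.png

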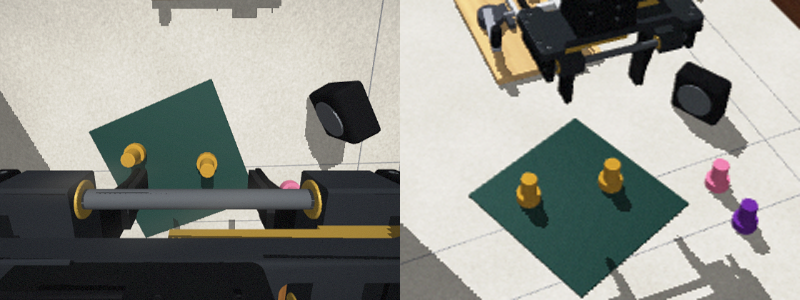

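```bash
python3 -m inch '[[80,[0,11,24],[0,-0.5,0.8]],[80,[20,0,0],[0,0,0]],[80,[30,0,0],[0,0,0]],[80,[0,0,0],[0,0,0]]]'; python3 - <<'E'
from h import *
st(); P=params("wrist"); a=imaging.camera("wrist")
for x in imaging.tip_of("wrist","base0")[:2]: print(round(x["confidence"],2),np.round(x["pixel"],1),(at("wrist",x["pixel"],.003,P)*1000).round(1))
print(move((.572,-.3215,-.006)))
E
```

```text
time: 38.08
position: [0.575, -0.3181, 0.0578]
tool_rot: [0.498, 0.502, -0.5, 0.5]
ft_force: [-0.1, 0.2, -0.2]
grip_width: 0.0803
t 38.08 pos [ 575.  -318.1   57.8] R [[-0.004, 1.0, 0.004], [-0.0, 0.004, -1.0], [-1.0, -0.004, 0.0]] F [-0.1  0.2 -0.2] w 80.3 q [-0.67  0.72  1.44 -0.    0.98 -0.68]
0.83 [154.2 196.4] [ 470.4 -306.3    3. ]
0.82 [411.5 262. ] [ 698.2 -366.5    3. ]
[66.4 -5.1  1.5]
```

```bash
python3 -m inch '[[80,[20,-3,3],[0,0,0]],[80,[0,0,0],[0,0,0]]]'; python3 - <<'E'
from h import *
st(); P=params("wrist"); a=imaging.camera("wrist")
for x in imaging.cut_out("wrist","base0")[:3]: print(x["confidence"],x["box"],(at("wrist",x["box"][:2],.022,P)*1000).round(1))
for x in imaging.tip_of("wrist","base0")[:3]: print(round(x["confidence"],2),np.round(x["pixel"],1),(at("wrist",x["pixel"],.003,P)*1000).round(1))
m=(a[...,0].astype(int)-a[...,2]>60)&(a[...,0]>90); m[262:]=0; m[:, :200]=0; m[:,360:]=0
q=np.argwhere(m); print(len(q),q.min(0),q.max(0),proj("wrist",(.572,-.3215+.015,.003),P),proj("wrist",(.572,-.3215,.041),P))
E
```

```text
time: 38.42
position: [0.5762, -0.3237, 0.0436]
tool_rot: [0.498, 0.498, -0.499, 0.504]
ft_force: [-0.4, 0.8, 0.4]
grip_width: 0.0802
t 38.42 pos [ 576.2 -323.7   43.6] R [[0.005, 1.0, 0.005], [-0.008, 0.005, -1.0], [-1.0, 0.005, 0.008]] F [-0.4  0.8  0.4] w 80.2 q [-0.68  0.74  1.45 -0.    0.94 -0.68]
0.96 [273.4, 219.9, 37.6, 47.1] [ 574.6 -322.3   22. ]
0.83 [136.6, 202.9, 51.2, 44.6] [ 472.2 -309.2   22. ]
0.76 [410.8, 256.4, 22.6, 16.5] [ 683.3 -352.4   22. ]
0.91 [145.5 197.4] [ 471.1 -309.7    3. ]
0.83 [415.2 264.3] [ 697.2 -368.5    3. ]
0.57 [270.4 212.7] [ 572.1 -322.3    3. ]
1314 [199 254] [244 291] [270.30870259 193.95011459] [269.59084576 227.10346417]
```

```bash
python3 -m inch '[[80,[20,-3,0],[0,0,0]],[80,[20,0,0],[0,0,0]],[80,[8,0,0],[0,0,0]]]'; python3 -m inch '[[10,[0,0,0],[0,0,0]],[10,[0,0,0],[0,0,0]],[10,[0,0,0],[0,0,0]],[10,[0,0,0],[0,0,0]],[10,[0,0,0],[0,0,0]],[10,[0,0,0],[0,0,0]],[10,[0,0,0],[0,0,0]],[10,[0,0,0],[0,0,0]],[10,[0,0,0],[0,0,0]],[10,[0,0,0],[0,0,0]]]' 25
```

```text
time: 38.95
position: [0.5784, -0.3271, -0.0001]
tool_rot: [0.498, 0.494, -0.499, 0.509]
ft_force: [-0.2, -0.4, 0.0]
grip_width: 0.0799
time: 40.2
position: [0.5821, -0.3295, 0.0042]
tool_rot: [0.499, 0.491, -0.498, 0.512]
ft_force: [-0.4, -0.4, 0.9]
grip_width: 0.0103
```

```bash
python3 -m inch '[[80,[0,0,0],[0,0,0]],[80,[0,0,0],[0,0,0]],[80,[0,0,0],[0,0,0]],[80,[-20,0,0],[0,0,0]],[80,[-20,-6,-5],[0,0,0]],[80,[-20,0,-5],[0,0,0]],[80,[0,0,0],[0,0,0]]]' ; python3 - <<'E'
from h import *
st(); P=params("wrist"); a=imaging.camera("wrist");save("","w21",a)
for x in imaging.cut_out("wrist","base0")[:3]: print(x["confidence"],x["box"],(at("wrist",x["box"][:2],.022,P)*1000).round(1))
for x in imaging.tip_of("wrist","base0")[:3]: print(round(x["confidence"],2),np.round(x["pixel"],1),(at("wrist",x["pixel"],.003,P)*1000).round(1))
S=params("side"); s=imaging.camera("side"); save("","s21",s)
for x in imaging.cut_out("side","base0")[:5]: print("side",round(x["confidence"],2),np.round(x["box"],1),(at("side",x["box"][:2],.02,S)*1000).round(1),np.median(s[x["pixels"]],axis=0))
E
```

```text
time: 41.08
position: [0.5738, -0.3173, 0.0682]
tool_rot: [0.499, 0.491, -0.498, 0.512]
ft_force: [0.6, 0.8, 0.0]
grip_width: 0.0722
t 41.08 pos [ 573.8 -317.3   68.2] R [[0.022, 1.0, 0.005], [-0.02, 0.006, -1.0], [-1.0, 0.022, 0.02]] F [0.6 0.8 0. ] w 72.2 q [-0.67  0.69  1.47 -0.    0.95 -0.68]
0.7 [397.8, 254.2, 20.5, 23.3] [ 682.9 -356.7   22. ]
0.61 [150.9, 203.9, 44.1, 43.3] [ 471.7 -310.3   22. ]
0.59 [274.9, 218.4, 36.1, 42.2] [ 574.1 -323.1   22. ]
0.6 [160.9 201.6] [ 473.2 -313.5    3. ]
0.57 [403.9 254.1] [ 697.6 -365.6    3. ]
0.55 [275.1 213.2] [ 574.7 -324.5    3. ]
side 0.78 [306.8 314.9  13.3  21.9] [ 468.3 -315.3   20. ] [116.  86.  32.]
side 0.75 [437.4 327.3  16.6  23.6] [ 697.  -429.8   20. ] [ 85.5  38.  119. ]
side 0.73 [356.6 305.4  13.5  17.1] [ 572.5 -327.3   20. ] [118.  88.  33.]
side 0.71 [291.2 194.8  80.9 112.9] [571.9  52.1  20. ] [230. 199. 140.]
side 0.53 [419.8 307.5  16.1  17. ] [ 690.2 -375.5   20. ] [144.  73.  98.]
```

```bash
python3 -m inch '[[50,[0,0,7],[0,1.0,-1.1]],[50,[0,0,0],[0,0,-0.1]],[50,[0,0,0],[0,0,-0.1]]]'; python3 - <<'E'
from h import *
st(); print(move((.574,-.325,-.010)))
E
```

```text
time: 41.7
position: [0.5704, -0.3223, 0.0617]
tool_rot: [0.497, 0.505, -0.5, 0.497]
ft_force: [-0.8, 0.2, -0.2]
grip_width: 0.058
t 41.7 pos [ 570.4 -322.3   61.7] R [[-0.011, 1.0, 0.005], [0.005, 0.005, -1.0], [-1.0, -0.011, -0.005]] F [-0.8  0.2 -0.2] w 58.0 q [-0.68  0.72  1.44 -0.    1.   -0.69]
[71.6  4.4  3. ]
```

```bash
python3 -m inch '[[50,[25,4,3],[0,0,0]],[50,[25,0,0],[0,0,0]],[50,[20,0,0],[0,0,0]]]'; python3 - <<'E'
from h import *
st(); print(move((.574,-.325,-.010)))
E
```

```text
time: 42.08
position: [0.5749, -0.3251, -0.0088]
tool_rot: [0.497, 0.504, -0.5, 0.499]
ft_force: [0.0, -0.3, 0.0]
grip_width: 0.0499
t 42.08 pos [ 574.9 -325.1   -8.8] R [[-0.008, 1.0, 0.005], [0.002, 0.005, -1.0], [-1.0, -0.008, -0.002]] F [ 0.  -0.3  0. ] w 49.9 q [-0.68  0.82  1.46 -0.    0.87 -0.68]
[ 1.2 -0.9 -0.1]
```

```bash
python3 -m inch '[[10,[1.2,-0.5,0],[0,0,0]],[10,[0.3,0,0],[0,0,0]],[10,[0.3,0,0],[0,0,0]],[10,[0.3,0,0],[0,0,0]],[10,[0.3,0,0],[0,0,0]],[10,[0.3,0,0],[0,0,0]],[10,[0.3,0,0],[0,0,0]]]' 25
```

```text
time: 42.95
position: [0.5744, -0.3249, -0.0112]
tool_rot: [0.497, 0.504, -0.5, 0.499]
ft_force: [0.6, 0.0, -0.5]
grip_width: 0.0192
```

```bash
python3 -m inch '[[10,[-10,0,0],[0,0,0]],[10,[-30,0,0],[0,0,0]],[10,[-35,0,-10],[0,0,0]],[10,[-25,5,-35],[0,0,0]],[10,[0,7,-50],[0,0,0]],[10,[0,7,-50],[0,0,0]],[10,[0,7,-50],[0,0,0]],[10,[0,7,-50],[0,0,0]],[10,[0,7,-45],[0,0,0]],[10,[0,0,-25],[0,0,0]],[10,[0,0,0],[0,0,0]]]'; python3 - <<'E'
from h import *
st(); print(move((.6155,.0201,.020)))
E
```

```text
time: 44.32
position: [0.6186, -0.0031, 0.1001]
tool_rot: [0.5, 0.499, -0.499, 0.502]
ft_force: [1.1, -0.3, -1.0]
grip_width: 0.0192
t 44.33 pos [618.6  -3.1 100.1] R [[0.004, 1.0, 0.003], [-0.002, 0.003, -1.0], [-1.0, 0.004, 0.002]] F [ 1.1 -0.3 -1. ] w 19.2 q [-0.18  0.62  1.53 -0.    0.99 -0.19]
[ 80.   -3.4 -23.4]
```

```bash
python3 -m inch '[[10,[20,-4,-23],[0,0,0]],[10,[30,0,0],[0,0,0]],[10,[25,0,0],[0,0,0]],[10,[0.3,0,0],[0,0,0]]]'; python3 - <<'E'
from h import *
st(); o=get_obs()
P=params("wrist"); a=imaging.camera("wrist"); save("","w22",a); z=o["position"][2]+.0142
for x in imaging.tip_of("wrist","base0")[:3]: print(round(x["confidence"],2),np.round(x["pixel"],1),(at("wrist",x["pixel"],z,P)*1000).round(1))
x0,y0=o["position"][:2]
for x in imaging.cut_out("wrist","base0")[:2]:
    b=x["box"]; print(np.round(b,1),"toprow",b[1]-b[3]/2,"expected rim row if base at tcp y",proj("wrist",(x0,y0+.015,z),P))
E
```

```text
time: 44.82
position: [0.6179, 0.0151, 0.0259]
tool_rot: [0.501, 0.496, -0.498, 0.504]
ft_force: [-0.2, 0.7, -0.6]
grip_width: 0.0194
t 44.83 pos [617.9  15.1  25.9] R [[0.011, 1.0, 0.001], [-0.005, 0.001, -1.0], [-1.0, 0.011, 0.005]] F [-0.2  0.7 -0.6] w 19.4 q [-0.15  0.72  1.58 -0.01  0.83 -0.15]
0.97 [274.5 237.8] [617.   15.9  40.1]
0.65 [268.7 161.8] [613.6  65.1  40.1]
[278.  239.2  46.8  46.1] toprow 216.14999999999998 expected rim row if base at tcp y [275.8002485  216.89610875]
[268.5 160.6  42.2  46.3] toprow 137.45 expected rim row if base at tcp y [275.8002485  216.89610875]
```

```bash
python3 -m inch '[[10,[6,-3,-4.6],[0,0,0]],[10,[3,0,0],[0,0,0]]]'
```

```text
time: 45.22
position: [0.619, 0.0192, 0.0213]
tool_rot: [0.503, 0.493, -0.496, 0.507]
ft_force: [-0.2, -0.7, -0.6]
grip_width: 0.0191
```

```bash
python3 -m inch '[[10,[5,-4,-0.3],[0,0.3,-1]],[10,[0,0,0],[0,0,0]]]'; python3 - <<'E'
from h import *
st(); o=get_obs()
P=params("wrist"); a=imaging.camera("wrist"); z=o["position"][2]+.0142
for x in imaging.tip_of("wrist","base0")[:2]: print(round(x["confidence"],2),np.round(x["pixel"],1),(at("wrist",x["pixel"],z,P)*1000).round(1))
E
```

```text
time: 45.48
position: [0.615, 0.0197, 0.0162]
tool_rot: [0.5, 0.499, -0.5, 0.501]
ft_force: [-0.1, -0.2, -0.4]
grip_width: 0.0193
t 45.48 pos [615.   19.7  16.2] R [[0.003, 1.0, 0.001], [-0.001, 0.001, -1.0], [-1.0, 0.003, 0.001]] F [-0.1 -0.2 -0.4] w 19.3 q [-0.15  0.73  1.58 -0.    0.82 -0.15]
0.62 [274.5 236.3] [614.3  21.4  30.4]
0.56 [271.7 167.9] [612.7  65.9  30.4]
```

```bash
python3 -m inch '[[10,[7,0,0.5],[0,0,0]],[10,[5,0,0],[0,0,0]]]'; python3 -m inch '[[10,[5,0,0],[0,0,0]]]'
```

```text
time: 45.82
position: [0.6163, 0.0192, 0.0046]
tool_rot: [0.501, 0.498, -0.499, 0.502]
ft_force: [0.4, 0.2, -0.6]
grip_width: 0.0192
time: 45.95
position: [0.6162, 0.0194, -0.0009]
tool_rot: [0.501, 0.499, -0.499, 0.502]
ft_force: [0.0, 1.1, -0.7]
grip_width: 0.0191
```

```bash
python3 -m inch '[[10,[2,-1,0],[0,0,0]],[60,[0,0,0],[0,0,0]],[60,[0,0,0],[0,0,0]],[60,[0,0,0],[0,0,0]],[60,[-20,0,0],[0,0,0]],[60,[-30,0,0],[0,0,0]],[60,[-30,0,0],[0,0,0]],[60,[-30,0,0],[0,0,0]],[60,[0,0,0],[0,0,0]]]'; python3 - <<'E'
from h import *
st(); P=params("wrist"); a=imaging.camera("wrist"); save("wrist","w23",a)
for x in imaging.tip_of("wrist","base0")[:3]: print(round(x["confidence"],2),np.round(x["pixel"],1),(at("wrist",x["pixel"],.012,P)*1000).round(1))
E
```

```text
time: 47.08
position: [0.6159, 0.0189, 0.1152]
tool_rot: [0.501, 0.497, -0.498, 0.503]
ft_force: [-0.1, 0.6, -0.6]
grip_width: 0.0597
t 47.08 pos [615.9  18.9 115.2] R [[0.009, 1.0, 0.001], [-0.003, 0.001, -1.0], [-1.0, 0.009, 0.003]] F [-0.1  0.6 -0.6] w 59.7 q [-0.15  0.59  1.53 -0.    1.01 -0.15]
0.88 [275.7 195.5] [616.8  20.5  12. ]
```

```bash
python3 -m inch '[[60,[0,-12,25],[0,0,0]],[60,[0,-22,46],[0,0,0]],[60,[0,-22,46],[0,0,0]],[60,[0,-22,46],[0,0,0]],[60,[0,-22,46],[0,0,0]],[60,[0,-22,46],[0,0,0]],[60,[0,-16,35],[0,0,0]],[60,[0,0,0],[0,0,0]]]'; python3 - <<'E'
from h import *
st(); P=params("wrist"); a=imaging.camera("wrist"); save("wrist","w24",a)
for x in imaging.tip_of("wrist","base0")[:3]: print(round(x["confidence"],2),np.round(x["pixel"],1),(at("wrist",x["pixel"],.003,P)*1000).round(1))
for x in imaging.cut_out("wrist","base0")[:3]: print(x["confidence"],np.round(x["box"],1),(at("wrist",x["box"][:2],.022,P)*1000).round(1))
print(move((.4715,-.3115,.06)))
E
```

```text
time: 48.18
position: [0.4656, -0.2755, 0.1018]
tool_rot: [0.498, 0.506, -0.501, 0.495]
ft_force: [-0.4, 0.1, -0.1]
grip_width: 0.0597
t 48.17 pos [ 465.6 -275.5  101.8] R [[-0.014, 1.0, 0.003], [0.008, 0.003, -1.0], [-1.0, -0.014, -0.008]] F [-0.4  0.1 -0.1] w 59.7 q [-0.74  0.54  1.71 -0.    0.91 -0.74]
0.68 [282.  231.8] [ 470.7 -310.3    3. ]
0.62 [280.6 237.9  29.   35.7] [ 469.3 -310.    22. ]
[41.7  5.2 39.7]
```

```bash
python3 -m inch '[[60,[20,5,18],[0,0,0]],[60,[20,0,18],[0,0,0]],[60,[0,0,0],[0,0,0]]]'; python3 - <<'E'
from h import *
st(); P=params("wrist"); a=imaging.camera("wrist"); save("wrist","w25",a)
for x in imaging.tip_of("wrist","base0")[:3]: print(round(x["confidence"],2),np.round(x["pixel"],1),(at("wrist",x["pixel"],.003,P)*1000).round(1))
for x in imaging.cut_out("wrist","base0")[:3]: print(x["confidence"],np.round(x["box"],1),(at("wrist",x["box"][:2],.022,P)*1000).round(1))
print(move((.471,-.311,-.01)))
E
```

```text
time: 48.7
position: [0.4731, -0.3032, 0.0604]
tool_rot: [0.496, 0.51, -0.497, 0.497]
ft_force: [0.1, -0.3, 0.7]
grip_width: 0.0596
t 48.7 pos [ 473.1 -303.2   60.4] R [[-0.015, 1.0, 0.014], [0.011, 0.015, -1.0], [-1.0, -0.015, -0.012]] F [ 0.1 -0.3  0.7] w 59.6 q [-0.77  0.62  1.68 -0.    0.86 -0.78]
0.7 [276.3 220.5] [ 472.9 -312.8    3. ]
0.85 [273.3 223.2  29.8  41.4] [ 470.7 -309.3   22. ]
[72.2 -1.8  8.5]
```

```bash
python3 -m inch '[[50,[25,-1,9],[0,0,0]],[50,[25,0,0],[0,0,0]],[50,[19,0,0],[0,0,0]]]'; python3 - <<'E'
from h import *
st(); print(move((.4715,-.3115,-.0105)))
E
```

```text
time: 49.22
position: [0.4755, -0.311, -0.0035]
tool_rot: [0.495, 0.507, -0.496, 0.502]
ft_force: [0.1, -0.3, 0.0]
grip_width: 0.0507
t 49.23 pos [ 475.5 -311.    -3.5] R [[-0.006, 1.0, 0.019], [0.004, 0.019, -1.0], [-1.0, -0.006, -0.004]] F [ 0.1 -0.3  0. ] w 50.7 q [-0.77  0.73  1.7  -0.    0.72 -0.79]
[ 7.  -4.   0.5]
```

```bash
python3 -m inch '[[50,[6,-4,0.5],[0,0,0]],[10,[1,0,0],[0,0,0]],[10,[0.4,0,0],[0,0,0]],[10,[0.4,0,0],[0,0,0]],[10,[0.4,0,0],[0,0,0]],[10,[0.4,0,0],[0,0,0]],[10,[0.4,0,0],[0,0,0]],[10,[0.4,0,0],[0,0,0]]]' 25; python3 - <<'E'
from h import *
st()
E
```

```text
time: 50.22
position: [0.4726, -0.3108, -0.0093]
tool_rot: [0.494, 0.506, -0.495, 0.504]
ft_force: [-1.8, 1.0, 4.1]
grip_width: 0.019
t 50.23 pos [ 472.6 -310.8   -9.3] R [[-0.004, 1.0, 0.021], [0.001, 0.021, -1.0], [-1.0, -0.004, -0.001]] F [-1.8  1.   4.1] w 19.0 q [-0.78  0.74  1.72 -0.    0.69 -0.8 ]
```

```bash
python3 -m inch '[[10,[-10,0,0],[0,0,0]],[10,[-30,0,0],[0,0,0]],[10,[-35,0,0],[1,0,0]],[10,[-30,10,-20],[0,0,0]],[10,[-5,20,-42],[0,0,0]],[10,[0,23,-46],[0,0,0]],[10,[0,23,-46],[0,0,0]],[10,[0,23,-46],[0,0,0]],[10,[0,23,-46],[0,0,0]],[10,[0,12,-20],[0,0,0]],[10,[0,0,0],[0,0,0]]]'; python3 - <<'E'
from h import *
st(); print(move((.6155,-.0219,.022)))
E
```

```text
time: 51.6
position: [0.6133, -0.039, 0.1071]
tool_rot: [0.501, 0.499, -0.5, 0.501]
ft_force: [-0.2, -0.5, -1.2]
grip_width: 0.0188
t 51.6 pos [613.3 -39.  107.1] R [[0.004, 1.0, -0.0], [-0.002, -0.0, -1.0], [-1.0, 0.004, 0.002]] F [-0.2 -0.5 -1.2] w 18.8 q [-0.24  0.6   1.53 -0.    1.   -0.24]
[ 85.    1.8 -17.2]
```

```bash
python3 -m inch '[[10,[20,0,-17],[0,0,0]],[10,[30,0,0],[0,0,0]],[10,[30,-2,0],[0,0,-0.5]],[10,[0.3,0,0],[0,0,0]]]'; python3 - <<'E'
from h import *
st(); o=get_obs()
P=params("wrist"); a=imaging.camera("wrist"); z=o["position"][2]+.0123
for x in imaging.tip_of("wrist","base0")[:3]: print(round(x["confidence"],2),np.round(x["pixel"],1),(at("wrist",x["pixel"],z,P)*1000).round(1))
x0,y0=o["position"][:2]
for x in imaging.cut_out("wrist","base0")[:2]:
    b=x["box"]; print(np.round(b,1),"toprow",b[1]-b[3]/2,"expected rim row if base at tcp y",proj("wrist",(x0,y0+.015,z),P))
E
```

```text
time: 52.1
position: [0.6105, -0.0259, 0.0261]
tool_rot: [-0.499, -0.5, 0.503, -0.499]
ft_force: [-0.2, 0.7, -0.6]
grip_width: 0.0187
t 52.1 pos [610.5 -25.9  26.1] R [[-0.005, 1.0, -0.003], [-0.004, -0.003, -1.0], [-1.0, -0.005, 0.004]] F [-0.2  0.7 -0.6] w 18.7 q [-0.22  0.72  1.58 -0.01  0.84 -0.22]
0.96 [279.2  99.2] [613.   60.2  38.4]
0.82 [283.2 162.4] [615.4  23.5  38.4]
0.24 [253.7 190.8] [596.9   5.7  38.4]
[278.7  95.3  45.4  51.9] toprow 69.35 expected rim row if base at tcp y [275.40804334 215.99119742]
[276.9 241.1  40.9  48.3] toprow 216.95 expected rim row if base at tcp y [275.40804334 215.99119742]
```

```bash
python3 -m inch '[[10,[6,4.5,-4.4],[0,0,0]],[10,[4,0,0],[0,0,0]]]'
```

```text
time: 52.5
position: [0.6209, -0.0225, 0.0216]
tool_rot: [0.501, 0.496, -0.5, 0.503]
ft_force: [-0.3, -1.2, -0.9]
grip_width: 0.0187
```

```bash
python3 -m inch '[[10,[5,-5,-0.9],[0,0.2,-0.5]],[10,[0.3,0,0],[0,0,0]]]'; python3 - <<'E'
from h import *
st(); o=get_obs()
P=params("wrist"); a=imaging.camera("wrist"); z=o["position"][2]+.0123;x0,y0=o["position"][:2]
for x in imaging.tip_of("wrist","base0")[:3]: print(round(x["confidence"],2),np.round(x["pixel"],1),(at("wrist",x["pixel"],z,P)*1000).round(1))
for x in imaging.cut_out("wrist","base0")[:3]:
    b=x["box"]; print(np.round(b,1),"toprow",b[1]-b[3]/2,"expected rim row if base at tcp y",proj("wrist",(x0,y0+.015,z),P))
E
```

```text
time: 52.75
position: [0.6156, -0.0213, 0.0161]
tool_rot: [-0.5, -0.499, 0.502, -0.5]
ft_force: [-1.1, 0.4, -1.1]
grip_width: 0.0188
t 52.75 pos [615.6 -21.3  16.1] R [[-0.001, 1.0, -0.003], [-0.002, -0.003, -1.0], [-1.0, -0.001, 0.002]] F [-1.1  0.4 -1.1] w 18.8 q [-0.21  0.74  1.58 -0.    0.83 -0.21]
0.95 [275.5 169.5] [615.8  23.7  28.4]
0.93 [268.9 107.1] [612.   60.4  28.4]
0.64 [277.9 237.7] [617.1 -21.3  28.4]
[277.5 239.2  38.8  45.7] toprow 216.35 expected rim row if base at tcp y [275.44702012 215.95202656]
[272.1 103.1  47.3  53.7] toprow 76.25 expected rim row if base at tcp y [275.44702012 215.95202656]
[276.1 174.4  45.2  55.1] toprow 146.85 expected rim row if base at tcp y [275.44702012 215.95202656]
```

```bash
python3 -m inch '[[10,[7,0,0.4],[0,0,0]],[10,[5,0,0],[0,0,0]]]'; python3 -m inch '[[10,[3,-1,0],[0,0,0]]]'
```

```text
time: 53.15
position: [0.617, -0.0222, 0.0044]
tool_rot: [-0.5, -0.498, 0.501, -0.501]
ft_force: [-0.8, 0.1, -0.8]
grip_width: 0.0186
time: 53.28
position: [0.6158, -0.0221, 0.0009]
tool_rot: [-0.5, -0.498, 0.501, -0.5]
ft_force: [-0.8, 0.8, -1.6]
grip_width: 0.0187
```

```bash
python3 -m inch '[[10,[1.5,0,0],[0,0,0]],[60,[0,0,0],[0,0,0]],[60,[0,0,0],[0,0,0]],[60,[0,0,0],[0,0,0]],[60,[-20,0,0],[0,0,0]],[60,[-30,0,0],[0,0,0]],[60,[-35,0,10],[0,0,0]],[60,[-35,-5,20],[0,0,0]],[60,[-20,-5,25],[0,0,0]],[60,[0,0,0],[0,0,0]]]'; python3 - <<'E'
from h import *
st(); P=params("wrist"); a=imaging.camera("wrist"); save("wrist","w26",a); np.savez("w26.npz",K=P[0],c=P[1],M=P[2])
Z={"base0":.012,"pocket1":.012,"pad_face":.019,"cam_knob":.066,"cam_pivot":.066,"finger_knob":.1}
S=params("side");s=imaging.camera("side");T=params("top");t=imaging.camera("top")
for n,Q in (("wrist",P),("side",S),("top",T)):
 for k in Z:
  for x in imaging.tip_of(n,k)[:5 if k=="base0" else 1]: print(n,k,round(x["confidence"],2),np.round(x["pixel"],1),(at(n,x["pixel"],Z[k],Q)*1000).round(1))
save("","w26c",cv2.convertScaleAbs(cv2.resize(a[40:280,150:420],(675,600),interpolation=cv2.INTER_CUBIC),alpha=1.4))
E
```

```text
time: 54.52
position: [0.607, -0.078, 0.1511]
tool_rot: [0.501, 0.496, -0.5, 0.503]
ft_force: [0.2, 1.1, 0.5]
grip_width: 0.0601
t 54.52 pos [607.  -78.  151.1] R [[0.008, 1.0, -0.001], [-0.005, -0.001, -1.0], [-1.0, 0.008, 0.005]] F [0.2 1.1 0.5] w 60.1 q [-0.31  0.54  1.51 -0.    1.08 -0.31]
wrist base0 0.95 [282.5  52.2] [615.1  63.4  12. ]
wrist base0 0.91 [283.3 139.3] [616.3 -22.6  12. ]
wrist base0 0.88 [282.3  96.5] [615.1  21.2  12. ]
wrist pocket1 0.71 [286.2 138.8] [619.4 -22.1  12. ]
wrist pad_face 0.67 [262.1 114.4] [593.9   3.2  19. ]
wrist cam_knob 0.81 [180.9 195. ] [517.  -71.5  66. ]
wrist cam_pivot 0.73 [186.7 115.3] [528.4   1.4  66. ]
side base0 0.67 [317.2 215.4] [607.3 -35.7  12. ]
side base0 0.65 [303.  190.6] [610.1  66.9  12. ]
side base0 0.64 [437.6 332.2] [ 695.6 -435.3   12. ]
side base0 0.63 [419.2 314.5] [ 684.3 -385.5   12. ]
side base0 0.46 [310.9 201.5] [612.8  19.   12. ]
side pocket1 0.68 [315.4 212.2] [607.7 -23.1  12. ]
side pad_face 0.73 [304.2 204.6] [589.2   5.8  19. ]
side cam_knob 0.72 [288.4 218.5] [515.9 -78.9  66. ]
side cam_pivot 0.8 [278.8 200.8] [516.3 -11.7  66. ]
side finger_knob 0.18 [215.2 140. ] [428.5 244.4 100. ]
top base0 0.57 [407.2 159. ] [ 695.6 -363.2   12. ]
top base0 0.53 [428.3 159.3] [ 694.9 -424.3   12. ]
top base0 0.44 [258.6 186.2] [613.4  68.7  12. ]
top base0 0.37 [290.3 188.6] [606.8 -23.4  12. ]
top base0 0.36 [233.9 186.3] [612.8 140.5  12. ]
top pocket1 0.74 [181.8 146.8] [729.5 296.1  12. ]
top finger_knob 0.53 [290.7 184. ] [605.3 -24.6 100. ]
```

```bash
python3 -m inch '[[60,[20,-25,2],[0,0,0]],[60,[25,-35,2],[0,0,0]],[60,[25,-30,0],[0,0,-0.4]],[60,[0,0,0],[0,0,0]]]'; python3 - <<'E'
from h import *
st(); P=params("wrist"); a=imaging.camera("wrist"); save("wrist","w27",a); np.savez("w27.npz",K=P[0],c=P[1],M=P[2])
for k in ("cam_knob","cam_pivot","pad_face"):
  for x in imaging.tip_of("wrist",k)[:1]: print(k,round(x["confidence"],2),np.round(x["pixel"],1),(at("wrist",x["pixel"],.066,P)*1000).round(1))
for x in imaging.cut_out("wrist","cam_knob")[:1]: print(np.round(x["box"],1))
S=params("side");T=params("top");D=dict(np.load("w26.npz"));Q=(D["K"],D["c"],D["M"]);D=dict(np.load("w16.npz"));Q2=(D["K"],D["c"],D["M"])
kn=[ray("top",(307.8,220.2),T),ray("side",(286.3,217.3),S),ray("side",(288.4,218.5),S),ray("wrist",(180.9,195),Q),ray("wrist",(174.7,210.1),Q2)]
print("knob",tri(kn)*1000)
pv=[ray("side",(279.1,198.4),S),ray("side",(278.8,200.8),S),ray("wrist",(186.7,115.3),Q),ray("wrist",(182.2,121),Q2)]
print("pivot",tri(pv)*1000,tri(pv+[ray("top",(286.6,214.5),T)])*1000)
save("","w27c",np.hstack([cv2.convertScaleAbs(cv2.resize(a[60:300,200:360],(400,600),interpolation=cv2.INTER_CUBIC),alpha=1.6),cv2.convertScaleAbs(cv2.resize(cv2.imread("pics/w26.png")[20:260,160:320,::-1],(400,600),interpolation=cv2.INTER_CUBIC),alpha=1.4)]))
E
```

```text
time: 56.08
position: [0.5154, -0.0812, 0.0769]
tool_rot: [0.498, 0.499, -0.501, 0.501]
ft_force: [0.6, -0.6, 0.3]
grip_width: 0.0602
t 56.08 pos [515.4 -81.2  76.9] R [[-0.001, 1.0, 0.001], [-0.005, 0.001, -1.0], [-1.0, -0.001, 0.005]] F [ 0.6 -0.6  0.3] w 60.2 q [-0.37  0.55  1.79 -0.01  0.8  -0.36]
cam_knob 0.93 [274.8 212.1] [514.8 -70.4  66. ]
cam_pivot 0.57 [292.4 108.5] [526.5   0.7  66. ]
pad_face 0.97 [375.1 109.5] [5.811e+02 1.000e-01 6.600e+01]
[295.4 153.7  62.5 141.7]
knob [515.28217599 -72.8275477   61.75462931]
pivot [525.03827708   3.63314122  54.05285714] [525.09529159  -1.64431996  57.82213163]
```

View pics/w27c.png

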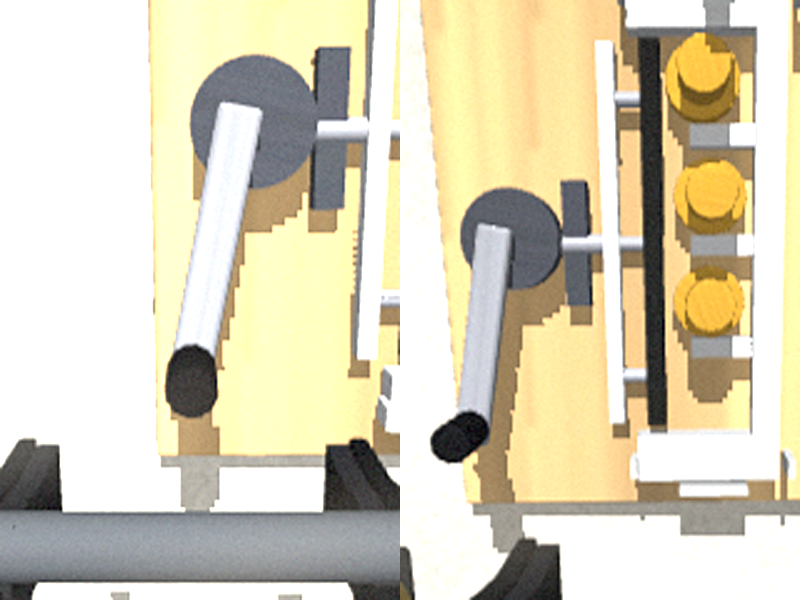

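```bash
python3 -m inch '[[50,[20,0,-9.5],[0,0,0]],[40,[20,0,0],[0,0,0]],[40,[10,0,0],[0,0,0]]]' 10; python3 - <<'E'
from h import *
st(); D=dict(np.load("w26.npz"));Q=(D["K"],D["c"],D["M"])
f=lambda u,v:(160+(u-400)/2.5,20+v/2.5)
for v in (130,240,350):
  p=at("wrist",f(660 if v<300 else 663,v),.0245,Q);w=at("wrist",f(753,v),.026,Q);print(p*1000,w*1000,(w-p)[0]*1000-30)
P=params("wrist"); a=imaging.camera("wrist")
for x in imaging.tip_of("wrist","cam_knob")[:1]: print(round(x["confidence"],2),np.round(x["pixel"],1),(at("wrist",x["pixel"],.066,P)*1000).round(1))
E
```

```text
time: 56.7
position: [0.5295, -0.0753, 0.0319]
tool_rot: [0.501, 0.492, -0.497, 0.509]
ft_force: [-0.2, 0.3, 0.8]
grip_width: 0.0422
t 56.7 pos [529.5 -75.3  31.9] R [[0.022, 1.0, 0.003], [-0.013, 0.003, -1.0], [-1.0, 0.022, 0.013]] F [-0.2  0.3  0.8] w 42.2 q [-0.35  0.63  1.8  -0.01  0.68 -0.34]
[596.58033194  43.13232265  24.5       ] [633.23067934  42.88333598  26.        ] 6.650347398803909
[596.03774828   1.44964672  24.5       ] [634.02897466   1.34740425  26.        ] 7.991226380220233
[596.72902842 -43.39861013  24.5       ] [634.88788437 -43.34234168  26.        ] 8.158855957029836
0.73 [251.6 244.4] [514.8 -70.6  66. ]
```

```bash
python3 -m inch '[[42,[0,-14,-4.5],[0,0.6,-1.2]],[42,[5,0,0],[0,0,0]]]' 10; python3 - <<'E'
from h import *
st(); P=params("wrist"); a=imaging.camera("wrist")
for x in imaging.tip_of("wrist","cam_knob")[:1]: print(round(x["confidence"],2),np.round(x["pixel"],1),(at("wrist",x["pixel"],.066,P)*1000).round(1))
for x in imaging.tip_of("wrist","cam_pivot")[:1]: print(round(x["confidence"],2),np.round(x["pixel"],1),(at("wrist",x["pixel"],.066,P)*1000).round(1))
E
```

```text
time: 57.05
position: [0.5148, -0.0707, 0.0273]
tool_rot: [0.499, 0.5, -0.5, 0.501]
ft_force: [-0.1, 0.4, -0.8]
grip_width: 0.0421
t 57.05 pos [514.8 -70.7  27.3] R [[-0.0, 1.0, 0.003], [-0.002, 0.003, -1.0], [-1.0, -0.0, 0.002]] F [-0.1  0.4 -0.8] w 42.1 q [-0.35  0.63  1.82 -0.    0.68 -0.35]
0.83 [276.  254.9] [515.1 -71.1  66. ]
0.71 [305.7 123. ] [530.1   2.   66. ]
```

```bash
python3 -m inch '[[10,[0.3,0,0],[0,0,0]],[10,[0.3,0,0],[0,0,0]],[10,[0.3,0,0],[0,0,0]],[10,[0.3,0,0],[0,0,0]],[10,[0.3,0,0],[0,0,0]],[10,[0.3,0,0],[0,0,0]],[10,[0.3,0,0],[0,0,0]]]' 10; python3 - <<'E'
from h import *
st(); p=get_obs()["position"]
import math
px,py=.5275,.0012; th0=math.atan2(px-p[0],py-p[1]); r=math.hypot(px-p[0],py-p[1]); print("r,th0",r,th0)
E
```

```text
time: 58.08
position: [0.5158, -0.0715, 0.0261]
tool_rot: [0.499, 0.5, -0.5, 0.502]
ft_force: [-1.9, -0.6, 5.5]
grip_width: 0.0144
t 58.08 pos [515.8 -71.5  26.1] R [[0.001, 1.0, 0.003], [-0.003, 0.003, -1.0], [-1.0, 0.001, 0.003]] F [-1.9 -0.6  5.5] w 14.4 q [-0.35  0.64  1.82 -0.    0.68 -0.35]
r,th0 0.07360412224172284 0.15911143886565562
```

```bash
python3 -m inch '[[10,[-1.5,0,0],[0,0,0]],[10,[0,-7.4,-1.5],[0,0,0]],[10,[0,-7.1,-2.3],[0,0,0]],[10,[0,-6.9,-3],[0,0,0]],[10,[0,-6.5,-3.7],[0,0,0]]]' 12; python3 - <<'E'
from h import *
st()
E
```

```text
time: 58.7
position: [0.4914, -0.0625, 0.0266]
tool_rot: [0.501, 0.496, -0.498, 0.504]
ft_force: [2.5, -2.6, -3.1]
grip_width: 0.0145
t 58.7 pos [491.4 -62.5  26.6] R [[0.011, 1.0, 0.001], [-0.006, 0.001, -1.0], [-1.0, 0.011, 0.006]] F [ 2.5 -2.6 -3.1] w 14.5 q [-0.35  0.61  1.89 -0.    0.62 -0.35]
```

```bash
python3 -m inch '[[10,[0.2,-6.8,-4.1],[0,0.2,-0.6]],[10,[0.2,-6.2,-4.6],[0,0,0]],[10,[0.2,-5.6,-5.2],[0,0,0]],[10,[0.2,-2,-2],[0,0,0]]]' 12; python3 - <<'E'
from h import *
import math
st(); p=get_obs()["position"]
px,py=.5275,.0012; print("r,th",math.hypot(px-p[0],py-p[1]),math.atan2(px-p[0],py-p[1]))
P=params("wrist"); a=imaging.camera("wrist"); save("","w30",a); np.savez("w30.npz",K=P[0],c=P[1],M=P[2])
for k,z in (("pad_face",.019),("cam_pivot",.066),("pocket1",.012),("base0",.012)):
  for x in imaging.tip_of("wrist",k)[:3]: print(k,round(x["confidence"],2),np.round(x["pixel"],1),(at("wrist",x["pixel"],z,P)*1000).round(1))
# profile across pad / wall at y = 0,-42 (dividers) z=24.5
for y in (.042,.0,-.0):
  r=[]
  for X in np.arange(.585,.640,.001):
    u,v=proj("wrist",(X,y-.0009,.0245),P)
    if 0<=u<559 and 0<=v<419: r.append(int(a[int(round(v)),int(round(u))].mean()))
  print(y,r)
E
```

```text
time: 59.2
position: [0.4705, -0.0459, 0.0265]
tool_rot: [0.5, 0.499, -0.5, 0.502]
ft_force: [2.5, -0.4, -0.4]
grip_width: 0.0142
t 59.2 pos [470.5 -45.9  26.5] R [[0.003, 1.0, 0.001], [-0.003, 0.001, -1.0], [-1.0, 0.003, 0.003]] F [ 2.5 -0.4 -0.4] w 14.2 q [-0.33  0.6   1.94 -0.    0.59 -0.33]
r,th 0.07392386592811248 0.8799210872643787
pad_face 0.91 [467.4 160.4] [600.9   2.3  19. ]
cam_pivot 0.63 [379.2 169.5] [525.4   3.1  66. ]
base0 0.82 [499.9  66. ] [616.4  62.6  12. ]
base0 0.67 [486.5 130.8] [615.1  21.7  12. ]
base0 0.61 [477.9 194.4] [616.9 -23.   12. ]
0.042 [155, 162, 21, 16, 16, 15, 18, 11, 18, 28, 31, 24, 28, 37, 32, 35, 65, 89, 86, 83, 82, 86, 92, 106, 110, 112, 113, 107, 113, 112, 114, 112, 112, 112, 110, 112, 108, 110, 113, 111, 108, 203, 201, 201, 198, 201, 201, 200, 182, 97, 158, 195, 196, 197, 194, 193]
0.0 [110, 110, 110, 116, 111, 111, 106, 33, 11, 34, 33, 27, 26, 34, 35, 39, 48, 83, 84, 88, 84, 92, 85, 103, 116, 116, 114, 117, 113, 118, 115, 116, 114, 114, 115, 113, 113, 115, 115, 117, 114, 110, 206, 205, 208, 209, 205, 205, 213, 129, 109, 199, 201, 196, 200, 200]
-0.0 [110, 110, 110, 116, 111, 111, 106, 33, 11, 34, 33, 27, 26, 34, 35, 39, 48, 83, 84, 88, 84, 92, 85, 103, 116, 116, 114, 117, 113, 118, 115, 116, 114, 114, 115, 113, 113, 115, 115, 117, 114, 110, 206, 205, 208, 209, 205, 205, 213, 129, 109, 199, 201, 196, 200, 200]
```

```bash
python3 -m inch '[[10,[0.2,-4.9,-6.2],[0,0,0]],[10,[0.2,-4.2,-6.6],[0,0,0]],[10,[0.2,-3.5,-7],[0,0,0]],[10,[0.2,-2.8,-7.3],[0,0,0]],[10,[0.2,-2.2,-7.4],[0,0,0]]]' 12; python3 - <<'E'
from h import *
import math
st(); p=get_obs()["position"]
px,py=.5275,.0012; print("r,th",math.hypot(px-p[0],py-p[1]),math.atan2(px-p[0],py-p[1]))
E
```

```text
time: 60.08
position: [0.4553, -0.0115, 0.0261]
tool_rot: [0.501, 0.496, -0.499, 0.504]
ft_force: [3.8, -3.1, 2.8]
grip_width: 0.0146
t 60.08 pos [455.3 -11.5  26.1] R [[0.01, 1.0, 0.0], [-0.006, 0.0, -1.0], [-1.0, 0.01, 0.006]] F [ 3.8 -3.1  2.8] w 14.6 q [-0.27  0.59  1.99 -0.01  0.55 -0.26]
r,th 0.073259390098724 1.3967408340003078
```

```bash
python3 -m inch '[[42,[0,0,0],[0,0,0]],[42,[0,0,0],[0,0,0]],[42,[0,0,0],[0,0,0]],[42,[-20,0,0],[0,0,-0.5]],[42,[-30,0,0],[0,0,0]],[42,[-30,20,10],[0,0,0]],[42,[-25,45,20],[0,0,0]],[42,[-20,45,20],[0,0,0]],[42,[0,40,16],[0,0,0]],[42,[0,0,0],[0,0,0]]]'; python3 - <<'E'
from h import *
st(); P=params("wrist"); a=imaging.camera("wrist"); save("wrist","w31",a); np.savez("w31.npz",K=P[0],c=P[1],M=P[2])
for k,z in (("pad_face",.019),("cam_knob",.066),("cam_pivot",.066),("base0",.012)):
  for x in imaging.tip_of("wrist",k)[:3]: print(k,round(x["confidence"],2),np.round(x["pixel"],1),(at("wrist",x["pixel"],z,P)*1000).round(1))
def prof(im,P,y,z=.0245,x0=.570,x1=.642):
  r=[]
  for X in np.arange(x0,x1,.0005):
    u,v=proj("wrist",(X,y,z),P); r.append(cv2.getRectSubPix(im[...,::-1].copy(),(1,1),(float(u),float(v))).mean())
  return np.array(r)
for nm in ("w16","w26","w31"):
  D=np.load(nm+".npz");Q=(D["K"],D["c"],D["M"]); im=cv2.imread(f"pics/{nm}.png")[...,::-1]
  for y in (-.012,-.0395,.0385,.012):
    r=prof(im,Q,y); g=np.diff(r); X=570+.5*np.arange(len(g))
    i=[j for j in range(1,len(g)-1) if abs(g[j])>12 and abs(g[j])>=abs(g[j-1]) and abs(g[j])>abs(g[j+1])]
    print(nm,y,[(float(X[j]),int(g[j])) for j in i])
E
```

```text
time: 61.32
position: [0.5917, -0.0725, 0.1441]
tool_rot: [0.491, 0.512, -0.508, 0.489]
ft_force: [-1.0, -0.5, -0.6]
grip_width: 0.0422
t 61.33 pos [591.7 -72.5 144.1] R [[-0.04, 0.999, 0.002], [0.006, 0.002, -1.0], [-0.999, -0.04, -0.006]] F [-1.  -0.5 -0.6] w 42.2 q [-0.31  0.55  1.51 -0.01  1.12 -0.3 ]
pad_face 0.8 [288.9 124.2] [6.001e+02 2.000e-01 1.900e+01]
cam_knob 0.92 [134.7 138.3] [460.4 -12.6  66. ]
cam_pivot 0.81 [211.8 122.3] [531.7   1.5  66. ]
base0 0.95 [308.9 145.7] [621.6 -21.8  12. ]
base0 0.93 [307.7 103.5] [619.2  20.9  12. ]
base0 0.69 [305.9  60. ] [616.3  62.1  12. ]
w16 -0.012 [(572.0, 30), (579.0, -37), (588.5, -58), (597.0, 58), (607.5, -37), (634.5, 46)]
w16 -0.0395 [(572.0, 20), (579.0, -48), (580.0, 30), (588.5, -52), (597.5, 59), (608.0, 18), (634.0, -17)]
w16 0.0385 [(571.5, 31), (578.0, -50), (580.5, 41), (588.0, -47), (597.0, 65), (633.5, -15), (634.5, 14)]
w16 0.012 [(572.0, 16), (578.0, -31), (579.5, 18), (588.0, -52), (597.5, 53), (633.0, -41), (634.0, 62)]
w26 -0.012 [(572.5, 17), (578.5, -56), (579.5, 26), (589.0, -29), (597.0, 32), (609.5, -24)
[... 378 characters left out ...]
5, 15), (606.5, -26), (610.5, 12), (622.0, -17), (625.0, 31), (630.0, 44), (633.0, -25), (634.0, 44)]
w31 -0.012 [(581.0, 16), (582.0, 17), (588.5, -23), (596.5, -32), (603.5, 52), (607.5, -36), (609.5, 13), (613.0, -24), (627.0, 28), (634.0, 64)]
w31 -0.0395 [(582.0, 21), (588.5, -57), (589.5, 24), (595.5, -42), (597.0, -21), (604.0, 66), (606.0, -21), (608.0, 40), (610.5, -45), (629.0, 48), (633.0, -32), (634.0, 25)]
w31 0.0385 [(581.5, 31), (588.0, -38), (595.0, -36), (605.0, 42), (608.0, 25), (610.0, -40), (629.0, 40), (634.0, 19)]
w31 0.012 [(581.5, 22), (587.5, -16), (595.5, -49), (603.5, 34), (605.5, -19), (606.5, 12), (609.5, -28), (614.5, 16), (626.0, -12), (628.0, 28), (634.0, 49)]
```

```bash
python3 -m inch '[[60,[-40,-20,10],[0,0,1]],[60,[-20,0,0],[0,0,0]],[60,[0,0,0],[0,0,0]]]'; python3 - <<'E'
from h import *
st()
T,S,W=params("top"),params("side"),params("wrist")
im={n:imaging.camera(n) for n in("top","side","wrist")}
for n,P in(("top",T),("side",S),("wrist",W)):
  for k,z in(("finger_knob",.1),("slab",.005),("base0",.012),("cup",0),("tape",0),("calc",0)):
    for x in imaging.tip_of(n,k)[:5 if k=="base0" else 1]: print(n,k,round(x["confidence"],2),np.round(x["pixel"],1),(at(n,x["pixel"],z,P)*1000).round(1))
print(np.round([proj("wrist",(.616,.168,.10),W),proj("wrist",(.616,.08,.077),W)],1))
for x in imaging.cut_out("wrist","finger_knob")[:2]: print("finger mask",x["confidence"],np.round(x["box"],1))
for x in imaging.cut_out("top","slab")[:1]:
    q=np.argwhere(x["pixels"])[:,::-1].astype(float);print(x["confidence"],cv2.minAreaRect(np.array([at("top",p,.011,T)[:2]*1000 for p in q],np.float32)))
E
```

```text
time: 61.95
position: [0.5653, -0.0787, 0.2046]
tool_rot: [0.493, 0.512, -0.504, 0.491]
ft_force: [-0.2, -0.9, 0.7]
grip_width: 0.0583
t 61.95 pos [565.3 -78.7 204.6] R [[-0.033, 0.999, 0.005], [0.01, 0.005, -1.0], [-0.999, -0.033, -0.01]] F [-0.2 -0.9  0.7] w 58.3 q [-0.33  0.45  1.52 -0.    1.21 -0.34]
top finger_knob 0.55 [218.6 177.9] [621.2 171.7 100. ]
top slab 0.73 [145.1 238.9] [458.8 395.6   5. ]
top base0 0.66 [261.3 182.6] [624.  61.  12.]
top base0 0.58 [409.1 160. ] [ 692.6 -368.6   12. ]
top base0 0.54 [290.9 181. ] [629.1 -25.   12. ]
top base0 0.49 [274.  182.5] [624.5  24.   12. ]
top base0 0.42 [430.5 160.8] [ 690.5 -430.6   12. ]
top cup 0.61 [181.6 144.5] [739.5 299.8   0. ]
top tape 0.74 [366.7 144. ] [ 742.9 -248.1    0. ]
side finger_knob 0.54 [292.8 141. ] [619.4 168.7 100. ]
side slab 0.85 [217.3 138. ] [465.  396.2   5. ]
side base0 0.84 [439.  332.1] [ 698.3 -436.    12. ]
side base0 0.67 [313.7 199.6] [622.3  23.5  12. ]
side base0 0.62 [312.3 206.7] [608.4  -1.   12. ]
side base0 0.54 [317.6 212.4] [612.5 -25.7  12. ]
side base0 0.51 [416.6 312.8] [ 681.6 -379.9   12. ]
side cup 0.98 [314.5 139.4] [736.8 295.7   0. ]
side tape 0.8 [410.1 263.8] [ 745.7 -246.8    0. ]
side calc 0.87 [147.1 170.7] [242.5 311.4   0. ]
wrist base0 0.8 [327.8  65.8] [619.9  62.   12. ]
wrist base0 0.7 [325.7 138.6] [621.1 -22.1  12. ]
wrist base0 0.6 [325.9 103.1] [619.5  20.1  12. ]
[[343.  -95.4]
 [333.4  32.5]]
0.64 ((457.1702880859375, 400.8597717285156), (63.15418243408203, 197.79745483398438), 70.0661392211914)
```

```bash
python3 -c "
from rig import robot
print(robot.hand_in())"
```

```text
the job is handed in; nothing more can be done
None
```

The jig changeover is done and handed in at about 62 s of the 208 s allowed. The hand-in gave no verdict.

**What I did**
1. Flipped the finger up while the slab was still in place on the jig.
2. Laid the slab in the tray.
3. Set the three brass bases present in the pockets at jig y = +63, +21 and −21 mm.
4. Turned the cam lever about 1.24 rad.

I left the pink and purple look-alikes alone.

**Last checks**
- **Finger:** the top and side cameras agree the knob is at about (620, 170, 100) mm, which is fully up.
- **Slab:** flat and ridge up, within about 3 mm of the tray's middle and lined up with it.
- **Bases:** all three stand upright in their pockets.
- **Pad:** pressed back about 2.3–2.7 mm by image edges (30 mm from pad to rear wall), or about 3.0 mm by lever angle. Both are inside 1.5–5 mm.
- **Mug and tape measure:** they still read where they started. The calculator's side-camera pixel is within 3 px of its start.
- **Robot:** clear of everything.

**What went wrong or disagreed**
- The fingertips sat roughly 22–40 mm higher than the reported tool point, by different estimates, so the first pinch at the finger knob closed on nothing.
- One base was knocked about 35 mm aside during the run, so I found it again. My first grasp at it missed without moving it.
- The cameras differed by up to 12 mm in x at the jig, and the final side view reported one spurious base. I placed the bases from wrist-camera measurements taken relative to the gripper.
- I had used up all 16 picture views before the end, so the final checks are numeric only.

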